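# Stack the rivet cases and index the stack to the caller

### The job

Stack all the rivet cases that lie on the bench on the turntable's pad, in any order, each fully seated on the one below, and close the stack with the grey lid. Then pull the orange spring plunger, swing the turntable so that the plunger goes to the notch on the side of the green marker, and let the pin snap fully home there. Leave the other things on the bench alone.

Things in the scene. Friction and masses are not known exactly. Their poses are not given: they have to be found in the camera images.
- case1_mid (a point): red plastic rivet case, white raised panel on top, 0.15 kg, 60 (x) x 96 (y) mm; may be absent (None). Point at its centre, 13 mm above its underside, 13 below the panel's top; z up, y towards the end with 2 chamfered corners (14 mm, 45 deg). Side walls 20 high, panel 50 x 86 x 6. Open cavity below, 8 deep, fits the panel below, 2 mm play a side, one way round only; 20 mm pitch
- case2_mid (a point): blue plastic rivet case, white raised panel on top, 0.15 kg, 60 (x) x 96 (y) mm; may be absent (None). Point at its centre, 13 mm above its underside, 13 below the panel's top; z up, y towards the end with 2 chamfered corners (14 mm, 45 deg). Side walls 20 high, panel 50 x 86 x 6. Open cavity below, 8 deep, fits the panel below, 2 mm play a side, one way round only; 20 mm pitch
- case3_mid (a point): yellow plastic rivet case, white raised panel on top, 0.15 kg, 60 (x) x 96 (y) mm; may be absent (None). Point at its centre, 13 mm above its underside, 13 below the panel's top; z up, y towards the end with 2 chamfered corners (14 mm, 45 deg). Side walls 20 high, panel 50 x 86 x 6. Open cavity below, 8 deep, fits the panel below, 2 mm play a side, one way round only; 20 mm pitch
- case4_mid (a point): red plastic rivet case, white raised panel on top, 0.15 kg, 60 (x) x 96 (y) mm; may be absent (None). Point at its centre, 13 mm above its underside, 13 below the panel's top; z up, y towards the end with 2 chamfered corners (14 mm, 45 deg). Side walls 20 high, panel 50 x 86 x 6. Open cavity below, 8 deep, fits the panel below, 2 mm play a side, one way round only; 20 mm pitch
- case5_mid (a point): blue plastic rivet case, white raised panel on top, 0.15 kg, 60 (x) x 96 (y) mm; may be absent (None). Point at its centre, 13 mm above its underside, 13 below the panel's top; z up, y towards the end with 2 chamfered corners (14 mm, 45 deg). Side walls 20 high, panel 50 x 86 x 6. Open cavity below, 8 deep, fits the panel below, 2 mm play a side, one way round only; 20 mm pitch
- lid_mid (a point): grey stack lid, 0.08 kg: 60 (x) x 96 (y) mm, 14 high, flat top with two dark stripes; underside (cavity 8 deep) and two chamfered corners at the +y end as on the cases. Point at its centre, 7 mm above its underside
- pad (a point): stacking pad on the turntable's axis, turning with it: white block 60 (x) x 96 (y) with a grey panel 50 x 86, 6 high, shaped like a case top, chamfered at the +y end. Point on its shoulder, 60 mm above the bench, where the lowest case's skirt rests: a seated case's centre is 13 mm + 20 mm per case under it above this point
- stand: fixed grey base of the turntable, on the bench; origin under the axis. On its front (-x, robot side), 130 mm from the axis, are three detent notches: middle (-x), 45 degrees round to the +y side and 45 degrees to the -y side, with aluminium blocks between, top 22 mm above the bench
- turntable (a joint): turntable angle, rad: 0 = plunger in the middle notch (the start), +0.785 = in the notch on the stand's +y side (turned clockwise seen from above), -0.785 = on the -y side; stops at 0.87. Turns easily once the plunger is out
- plunger (a joint): lift of the spring plunger, m: 0 = pin home in a notch, 0.010 = pin just clear of the blocks, 0.018 = stop. The spring pushes down with 5 N at 0, 2.5 N more per 10 mm; let go within 2 mm of a notch's middle it snaps in, elsewhere it rests on the blocks
- knob (a point): middle of the plunger's round orange knob, 26 mm diameter, 30 high, axis upright; 90 mm above the bench with the pin home, 130 mm from the turntable's axis, on an arm of the turntable (a steel collar under it ends 60 mm above the bench). Pull it straight up and swing the table by it
- marker_green_top (a point): top of the green call marker, a dome 32 mm in diameter, 26 high, fixed 155 mm from the axis on one end (+y or -y) of the stand's base: that side wants the stack
- marker_red_top (a point): top of the red marker, same shape, on the other end: that side does not want it
- sealant_tin: bystander: tin 60 dia x 75 high (mm), leave alone; origin at its underside
- tape_roll: bystander: roll of tape 68 dia x 22 high (mm), leave alone; origin at its underside
- driver: bystander: screwdriver lying down (mm), leave alone; origin at its underside, middle
- spanner: bystander: spanner lying down (mm), leave alone; origin at its underside, middle
- glue_brush: bystander: brush lying down (mm), leave alone; origin at its underside, middle
- primer_jar: bystander: amber jar 56 dia x 70 high (mm), leave alone; origin at its underside
- bucking_bar: bystander: steel block 30 x 50 x 30 (mm), leave alone; origin at its underside

How it is judged:
On the way, in this order (a step that is already met when the one before it is completed fails the run):
1. all the cases are seated on the pad in one stack, with the lid seated on top (horizontal distance between each of case1_mid, case2_mid, case3_mid, case4_mid, case5_mid, lid_mid and pad below 0.012 m and angle between each of case1_mid, case2_mid, case3_mid, case4_mid, case5_mid, lid_mid's own z axis and vertical below 0.06 rad and angle between the y axis of each of case1_mid, case2_mid, case3_mid, case4_mid, case5_mid, lid_mid and the y axis of pad, either way round below 0.2 rad and (z of case1_mid in the frame of pad between 0.01 and 0.016 m or z of case1_mid in the frame of pad between 0.03 and 0.036 m or z of case1_mid in the frame of pad between 0.05 and 0.056 m or z of case1_mid in the frame of pad between 0.07 and 0.076 m or z of case1_mid in the frame of pad between 0.09 and 0.096 m or z of case1_mid in the frame of pad between 0.11 and 0.116 m) and (z of case2_mid in the frame of pad between 0.01 and 0.016 m or z of case2_mid in the frame of pad between 0.03 and 0.036 m or z of case2_mid in the frame of pad between 0.05 and 0.056 m or z of case2_mid in the frame of pad between 0.07 and 0.076 m or z of case2_mid in the frame of pad between 0.09 and 0.096 m or z of case2_mid in the frame of pad between 0.11 and 0.116 m) and (z of case3_mid in the frame of pad between 0.01 and 0.016 m or z of case3_mid in the frame of pad between 0.03 and 0.036 m or z of case3_mid in the frame of pad between 0.05 and 0.056 m or z of case3_mid in the frame of pad between 0.07 and 0.076 m or z of case3_mid in the frame of pad between 0.09 and 0.096 m or z of case3_mid in the frame of pad between 0.11 and 0.116 m) and (z of case4_mid in the frame of pad between 0.01 and 0.016 m or z of case4_mid in the frame of pad between 0.03 and 0.036 m or z of case4_mid in the frame of pad between 0.05 and 0.056 m or z of case4_mid in the frame of pad between 0.07 and 0.076 m or z of case4_mid in the frame of pad between 0.09 and 0.096 m or z of case4_mid in the frame of pad between 0.11 and 0.116 m) and (z of case5_mid in the frame of pad between 0.01 and 0.016 m or z of case5_mid in the frame of pad between 0.03 and 0.036 m or z of case5_mid in the frame of pad between 0.05 and 0.056 m or z of case5_mid in the frame of pad between 0.07 and 0.076 m or z of case5_mid in the frame of pad between 0.09 and 0.096 m or z of case5_mid in the frame of pad between 0.11 and 0.116 m) and (z of lid_mid in the frame of pad between 0.004 and 0.01 m or z of lid_mid in the frame of pad between 0.024 and 0.03 m or z of lid_mid in the frame of pad between 0.044 and 0.05 m or z of lid_mid in the frame of pad between 0.064 and 0.07 m or z of lid_mid in the frame of pad between 0.084 and 0.09 m or z of lid_mid in the frame of pad between 0.104 and 0.11 m) and z of lid_mid in the frame of case1_mid above 0.008 m and z of lid_mid in the frame of case2_mid above 0.008 m and z of lid_mid in the frame of case3_mid above 0.008 m and z of lid_mid in the frame of case4_mid above 0.008 m and z of lid_mid in the frame of case5_mid above 0.008 m), for 0.2 s.
2. the turntable stands at the notch on the green marker's side, with the pin home (((y of marker_green_top in the frame of stand above 0.05 m and value of joint turntable between 0.755 and 0.815 rad) or (y of marker_green_top in the frame of stand below -0.05 m and value of joint turntable between -0.815 and -0.755 rad)) and value of joint plunger below 0.002 m), for 0.2 s.
At the end, for the whole second after the job is handed in: All cases and, on top, the lid are seated in one stack on the pad (centred to 12 mm, 0.2 rad, tilt under 0.06 rad, height to 3 mm); turntable within 0.03 rad of the notch on the green side, plunger under 2 mm out, all at rest (all of step 1 and all of step 2 and linear speed of each of case1, case2, case3, case4, case5, lid below 0.02 m/s and velocity of joint turntable between -0.05 and 0.05 rad/s); the robot touches nothing.
It fails at once if a bystander is moved more than 5 cm (distance of any of sealant_tin, tape_roll, driver, spanner, glue_brush, primer_jar, bucking_bar from where it was at the start of the episode above 0.05 m).
Of case1, case2, case3, case4, case5 only 3 to 5 are there at a start; the rules pass over those that are not, and their reading is None.
At some moment in a run one of case1, case2, case3, case4, case5, lid may be knocked a few centimetres aside while the robot is not near it.
Once in a run the grip may slacken for a moment while it holds something.
It also fails if it takes over 210 s, if anything falls off the work surface, if the arm or the gripper's body presses on something with over 40 N, if the wrist force passes 120 N, or if a joint passes its speed limit or range.

### The arm

A 7-joint arm with a two-finger parallel gripper is mounted at the origin on the work surface. World frame = base frame: x ahead of the robot, y to its left, z up, the work surface at z = 0. Lengths are in m, angles in rad, forces in N, time in s.
With the tool pointing down it reaches from about 0.35 to 0.9 m from the base axis. Payload 8.1 kg.
Tool frame: the origin (TCP) lies at the centre of the arm's flange, where the gripper is bolted on; the fingertips stand 178 mm ahead of it and the grasp point (between the pads) lies 159 mm ahead of it; z points along the fingers, y is the direction in which the jaws open and shut (so a half turn about z gives the same grasp; the last joint's range is limited). The gripper opens to 92 mm and grips with 3 to 60 N. Pads are 19 mm wide; open, the fingers measure 130 mm over their backs; the gripper's body (75 mm by 190 mm) begins 47 mm behind the grasp point.
Start: joints at [-1.294, 0.434, 0.025, 1.573, -0.012, 1.134, -0.075], TCP at [0.232, 0.58, 0.405] pointing down, gripper open.
Joint ranges: [-2.62, 2.62], [-0.44, 2.09], [-1.27, 1.32], [0.08, 2.57], [-1.32, 4.46], [0.12, 2], [-2.74, 2.74]. Speed limits (rad/s): [2.22, 2.22, 3.01, 3.01, 3.14, 3.14, 3.14].

### API

Orientations are given as a rotation vector (axis times angle).
In Python, from cell import arm gives the robot as it stands. The module is installed in compiled form; this text tells all that it offers.
- The arm moves only by the tool move_arm, never from a script. Its argument "steps" is a list of rows, each a list of 4 numbers: the shift along the tool's x, y, z in mm, then the turn about the tool's z in rad. In form: [[x, y, z, twist], ...]. A call has 1 to 20 rows; each row is the pose to reach, as a shift and turn from the pose commanded when the call began, along the tool's axes at that moment; what a row does not reach only later rows make up. A row lasts 1/8 s, in which the tool goes at most 62.5 mm and 10.7 degrees, less where a joint would pass 70% of its speed; a pose out of reach is approached as far as the arm can. A call with a gripper value outside its range is refused whole. "grip" is the finger opening in mm, from 0 to 91.8, set as the call begins (left out, the last holds). The fingers move at their own pace and stop on an object; "grip_force" is the grip in N (left out, the last holds). Time passes only in rows, so rows that repeat a pose let the fingers close. It gives the time, the measured TCP pose, the force and the opening at its end, in the units of the state.
- arm.observe(): the state, without advancing time (a new reading comes with each control period).
- arm.get_image(name): name is "scene" or "side" or "wrist"; returns the picture (384x512x3 uint8, red, green, blue); there is no depth.
- arm.camera_info(name): a dict with "mtx" (3x3 intrinsics, pixels), "pose" (4x4, takes a point from camera to world coordinates); the wrist camera has in their place "T_tool_cam" (4x4, takes a point from camera to tool coordinates, whose origin is the TCP and whose axes are the flange's). Camera axes: x right, y down, z forward; pixel columns grow to the right and rows downward; lengths in m; the calibration is good to about 2 mm. A picture is of the moment at which its call begins: read the wrist's pose just before it. camera_info takes no time and is no camera call.
- arm.sign_off(): hands the job in, once; it reports no verdict.
The state is a dict: "clock": time; "joints": joint angles; "dq": joint speeds; "joint_efforts": joint torques, N m; "position": TCP position; "ee_rot": TCP orientation; "force": force on the tool from outside, world axes, zero at the start; "ft_torque": the same for the moment, N m; "width": opening from 0.0 (shut) to 1.0 (fully open).
Only numpy, scipy, OpenCV 4.12 (cv2) and the standard library are available. Lean on these libraries where they do the work, as an engineer would, in place of code of your own. Each camera call takes 0.05 s, during which the arm holds its last target.

## Working session

There is one attempt and no reset: what is moved stays moved. The work goes in short steps, Python scripts to look and compute and a tool call to move; the robot and the scene stay as the last step left them, time stands still between calls to the robot, and variables do not carry over. Pictures are saved under pics/ and viewed, and the job is handed in when it is done.

Besides the shell and the picture viewer there is one more tool, called as name([rows], argument=value, ...), one row to a line, values as JSON. move_arm: Moves the arm, as the interface text tells. Its arguments: {"type":"object","properties":{"steps":{"type":"array"},"grip":{"type":"number"},"grip_force":{"type":"number"}},"required":["steps"]}

```bash
mkdir -p pics; ls; python3 - <<'E'
from cell import arm
import cv2,numpy as np
np.set_printoptions(precision=4,suppress=True)
s=arm.observe()
for k,v in s.items(): print(k,v)
for n in ["scene","side","wrist"]:
    im=arm.get_image(n); cv2.imwrite(f"pics/{n}0.png",im[...,::-1])
    ci=arm.camera_info(n); print(n,ci)
E
```

```text
pics
clock 0.0
joints [-1.2936  0.4352  0.025   1.5741 -0.0116  1.134  -0.0751]
dq [ 0.001  -0.0014 -0.0017 -0.0005  0.0006 -0.0007  0.0003]
joint_efforts [  0.     -66.7847   0.985  -31.4462  -0.0605   0.0429   0.0002]
position [0.2316 0.5802 0.4039]
ee_rot [-0.5931 -3.0849  0.0025]
force [-0.4178  0.4717 -0.237 ]
ft_torque [ 0.0148 -0.0173  0.0126]
width 1.0012690611781476
scene {'mtx': array([[418.3955,   0.    , 251.5435],
       [  0.    , 418.3955, 195.7203],
       [  0.    ,   0.    ,   1.    ]]), 'pose': array([[-0.8743,  0.3077, -0.3754,  1.04  ],
       [ 0.4853,  0.5361, -0.6907,  0.844 ],
       [-0.0113, -0.786 , -0.6181,  0.8429],
       [ 0.    ,  0.    ,  0.    ,  1.    ]])}
side {'mtx': array([[364.5026,   0.    , 253.3548],
       [  0.    , 364.5026, 195.77  ],
       [  0.    ,   0.    ,   1.    ]]), 'pose': array([[ 0.8638, -0.3862,  0.3234,  0.2208],
       [-0.5037, -0.6676,  0.5483, -0.6488],
       [ 0.0042, -0.6365, -0.7712,  0.9659],
       [ 0.    ,  0.    ,  0.    ,  1.    ]])}
wrist {'mtx': array([[292.2671,   0.    , 252.7611],
       [  0.    , 292.2671, 198.4405],
       [  0.    ,   0.    ,   1.    ]]), 'T_tool_cam': array([[ 0.0003, -0.9634, -0.2681,  0.0717],
       [ 1.    ,  0.0001,  0.0006,  0.0005],
       [-0.0006, -0.2681,  0.9634,  0.0206],
       [ 0.    ,  0.    ,  0.    ,  1.    ]])}
```

View pics/scene0.png

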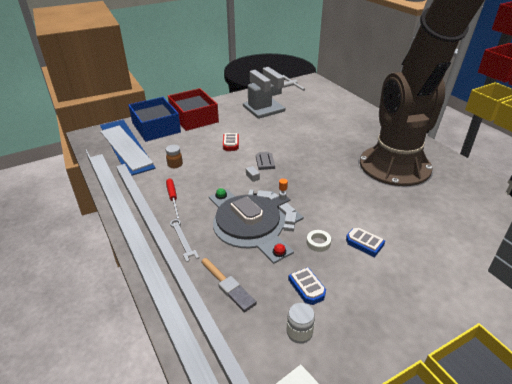

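View pics/side0.png

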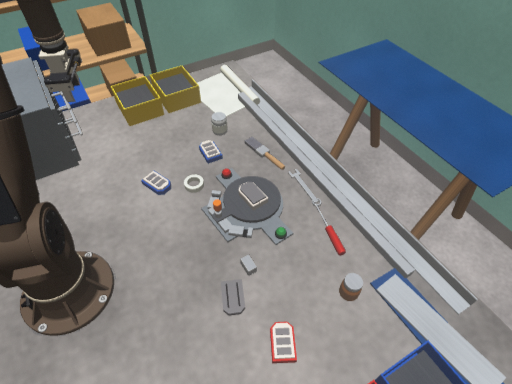

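View pics/wrist0.png

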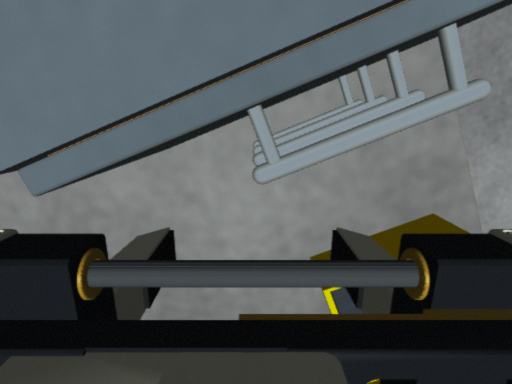

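```bash
python3 - <<'E'
import cv2
a=cv2.imread("pics/scene0.png"); b=cv2.imread("pics/side0.png")
def z(im,x,y,w,h,f,n): cv2.imwrite(n,cv2.resize(im[y:y+h,x:x+w],None,fx=f,fy=f,interpolation=cv2.INTER_CUBIC))
z(a,200,120,200,150,4,"pics/s_a.png"); z(a,260,200,140,105,5,"pics/s_b.png")
z(b,130,120,200,150,4,"pics/d_a.png"); z(b,200,230,160,120,5,"pics/d_b.png")
E
```

```text
(no output)
```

View pics/s_a.png

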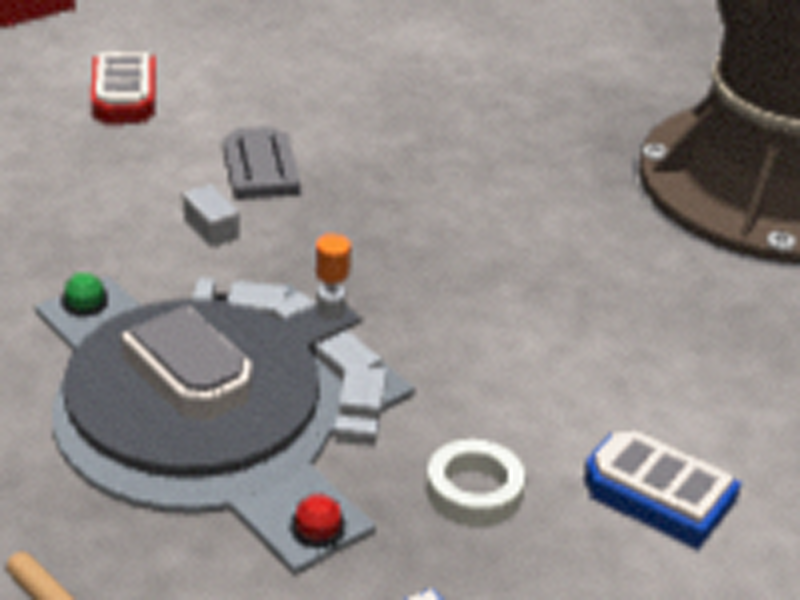

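View pics/s_b.png

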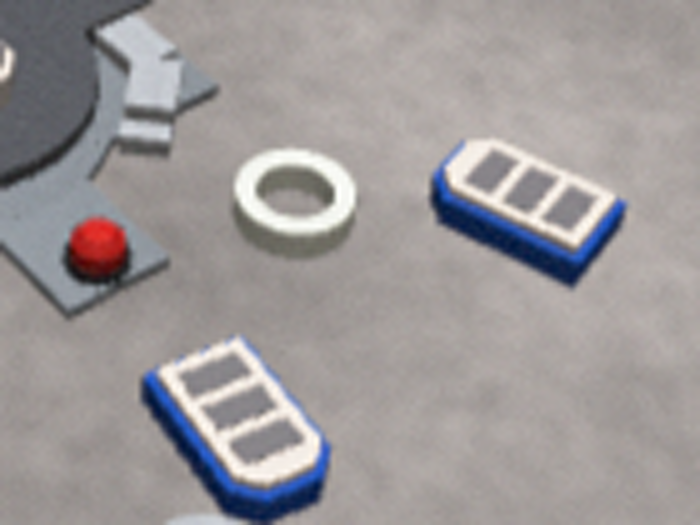

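View pics/d_a.png

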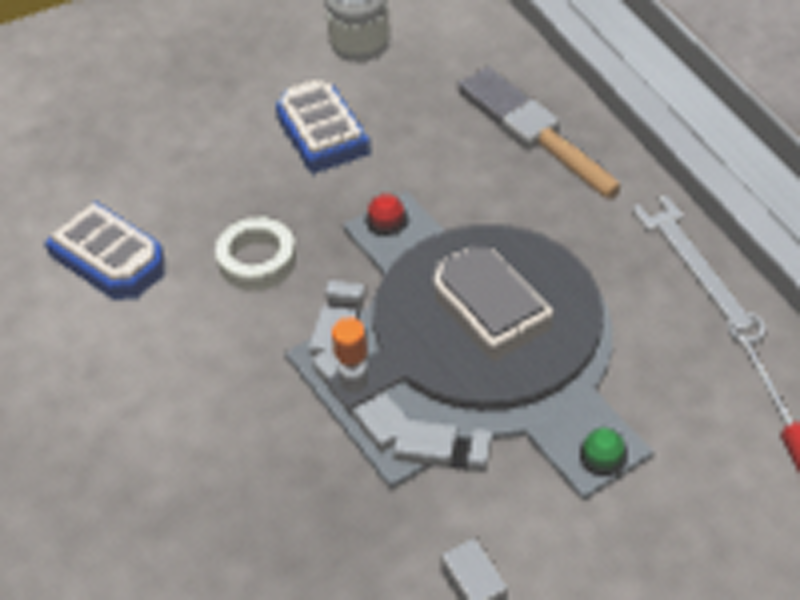

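View pics/d_b.png

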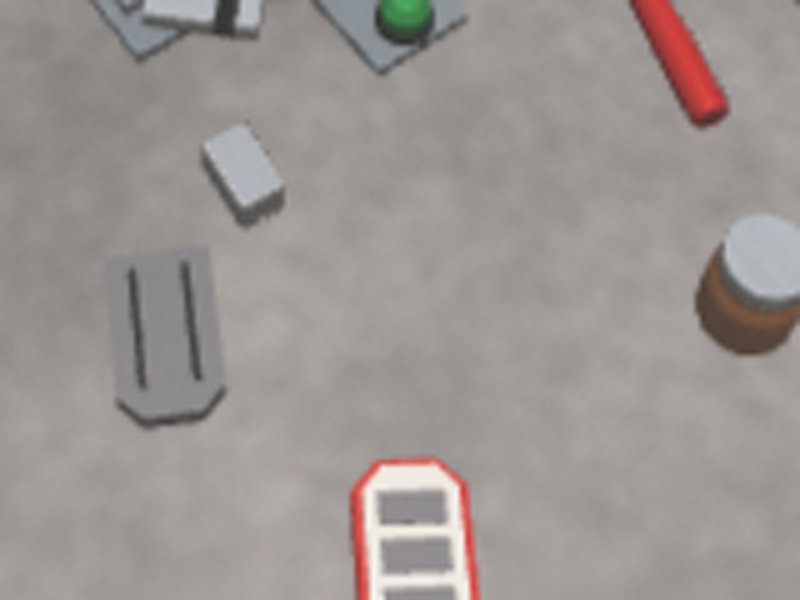

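```bash
cat > h.py <<'E'
from cell import arm
import numpy as np, cv2
from scipy.spatial.transform import Rotation as R
np.set_printoptions(precision=4,suppress=True)
def cam(name,s=None):
    ci=arm.camera_info(name)
    if name=="wrist":
        s=s or arm.observe()
        T=np.eye(4);T[:3,:3]=R.from_rotvec(s["ee_rot"]).as_matrix();T[:3,3]=s["position"]
        return ci["mtx"],T@ci["T_tool_cam"]
    return ci["mtx"],ci["pose"]
def back(K,P,uv,z):
    uv=np.atleast_2d(uv).astype(float)
    d=np.c_[(uv[:,0]-K[0,2])/K[0,0],(uv[:,1]-K[1,2])/K[1,1],np.ones(len(uv))]@P[:3,:3].T
    o=P[:3,3]
    return o+d*((z-o[2])/d[:,2])[:,None]
def proj(K,P,X):
    X=np.atleast_2d(X); c=(X-P[:3,3])@P[:3,:3]
    return np.c_[c[:,0]/c[:,2]*K[0,0]+K[0,2],c[:,1]/c[:,2]*K[1,1]+K[1,2]]
E
python3 - <<'E'
from h import *
S=cam("scene");D=cam("side")
for n,z,a,b in [("blueA",.026,(366.6,238.6),(156.7,180)),("blueB",.026,(308.6,282.4),(210.5,147.5)),("red",.026,(231,139.2),(284,342)),("lid",.014,(265.5,160),(233.4,297)),("pad",.066,(247,207.5),(253.2,194)),("knob",.105,(283.2,180.7),(217.5,201.5))]:
    print(n,back(*S,a,z)[0],back(*D,b,z)[0])
E
```

```text
blueA [0.3598 0.2592 0.026 ] [0.361  0.2482 0.026 ]
blueB [0.5902 0.3079 0.026 ] [0.5941 0.3028 0.026 ]
red [ 0.4424 -0.4133  0.026 ] [ 0.4416 -0.4307  0.026 ]
lid [ 0.3923 -0.239   0.014 ] [ 0.3903 -0.2568  0.014 ]
pad [0.6064 0.0175 0.066 ] [ 0.6015 -0.0024  0.066 ]
knob [0.4746 0.0029 0.105 ] [ 0.4768 -0.0018  0.105 ]
```

```bash
python3 - <<'E'
from h import *
S=cam("scene");D=cam("side")
def tri(a,b):
    A=[];B=[]
    for (K,P),uv in ((S,a),(D,b)):
        d=P[:3,:3]@np.array([(uv[0]-K[0,2])/K[0,0],(uv[1]-K[1,2])/K[1,1],1]); d/=np.linalg.norm(d)
        M=np.eye(3)-np.outer(d,d); A.append(M);B.append(M@P[:3,3])
    x=np.linalg.solve(sum(A),sum(B)); return x
for n,z,a,b in [("blueA",.026,(366.6,238.6),(156.7,180)),("blueB",.026,(308.6,282.4),(210.5,147.5)),("red",.026,(231,139.2),(284,342)),("lid",.014,(265.5,160),(233.4,297)),("pad",.066,(247,207.5),(253.2,194)),("knob",.105,(283.2,180.7),(217.5,201.5))]:
    x=tri(a,b); print(n,x, proj(*S,x)[0]-a,proj(*D,x)[0]-b)
for n,(c) in (("scene",S),("side",D)): print(n,proj(*c,[[0,0,0],[0.2316,0.5802,0.4039]]))
E
```

```text
blueA [0.3593 0.2551 0.0213] [-1.1122  0.2588] [-0.9003 -0.2044]
blueB [0.5923 0.3059 0.0247] [-1.1806  0.1182] [-0.7862 -0.0849]
red [ 0.44   -0.4272  0.0185] [-0.981  -0.0676] [-1.4941  0.0877]
lid [ 0.3888 -0.2515  0.0055] [-0.9615  0.0442] [-1.2582 -0.004 ]
pad [0.6033 0.0058 0.0563] [-0.9    -0.0069] [-0.8134  0.0258]
knob [0.4755 0.0005 0.1035] [-0.6991  0.0655] [-0.6938 -0.0402]
scene [[394.1208 164.9378]
 [574.1524 170.7951]]
side [[ 68.6468 290.3458]
 [ 52.4969  42.5803]]
```

```bash
python3 - <<'E'
from h import *
D=cam("side")
c=lambda x,y,X,Y,f:(X+x/f,Y+y/f)
for n,z,a,b in [("blueA",.026,c(72,222,130,120,4),c(140,262,130,120,4)),("blueB",.026,c(340,149,130,120,4),c(305,90,130,120,4)),("red",.026,(284,360),(284,324)),("lid",.014,c(158,255,200,230,5),c(170,410,200,230,5)),("pad",.066,c(522,326,130,120,4),c(460,262,130,120,4))]:
    p=back(*D,a,z)[0];q=back(*D,b,z)[0]; d=q-p; m=(p+q)/2
    az=np.degrees(np.arctan2(m[1],m[0])); psi=np.degrees(np.arctan2(d[1],d[0]))
    print(n,m,np.hypot(*d[:2]),"psi",psi,"az",az,"q7", 90+az-psi)
E
```

```text
blueA [0.3593 0.2468 0.026 ] 0.08102199501631042 psi -65.01625141320739 az 34.4772931659163 q7 189.4935445791237
blueB [0.5889 0.2917 0.026 ] 0.08830145058517015 psi 85.63869266421678 az 26.35376881599796 q7 30.71507615178119
red [ 0.4424 -0.4295  0.026 ] 0.08833074114186974 psi 56.68762309559132 az -44.15653567830477 q7 -10.84415877389609
lid [ 0.3901 -0.2535  0.014 ] 0.09081933064969486 psi -114.01502161397376 az -33.01399730497537 q7 171.00102430899838
pad [0.6012 0.0009 0.066 ] 0.08353910432375018 psi 96.4853320300878 az 0.0883352119167448 q7 -6.396996818171061
```

```bash
cat >> h.py <<'E'
def state():
    s=arm.observe(); M=R.from_rotvec(s["ee_rot"]).as_matrix()
    return s,np.array(s["position"]),M
def plan(x,y,z,az=None):
    """target TCP xyz (m), azimuth deg of tool x -> step numbers"""
    s,p,M=state()
    d=M.T@(np.array([x,y,z])-p)*1000
    cur=np.degrees(np.arctan2(M[1,0],M[0,0])); tw=0
    if az is not None: tw=np.radians((cur-az+180)%360-180)
    n=max(np.linalg.norm(d)/62.5,abs(np.degrees(tw))/10.7)
    print("t%.1f cur"%s["clock"],p,"az %.1f q7 %.2f"%(cur,s["joints"][6]),"-> step",np.round(d,1),"twist %.3f"%tw,"rows>=%.1f"%n)
def snap(name,fn,zoom=None,f=1):
    s=arm.observe(); C=cam(name,s); im=arm.get_image(name)[...,::-1].copy()
    cv2.imwrite("pics/"+fn+"_raw.png",im)
    np.savez("pics/"+fn+".npz",K=C[0],P=C[1])
    if zoom: x,y,w,h=zoom; im=im[y:y+h,x:x+w]
    if f!=1: im=cv2.resize(im,None,fx=f,fy=f,interpolation=cv2.INTER_CUBIC)
    cv2.imwrite("pics/"+fn+".png",im); return im,C
E
python3 -c "
from h import *
plan(.59,.25,.40,88)"
```

```text
t0.1 cur [0.2317 0.5803 0.4041] az 158.2 q7 -0.08 -> step [-455.3 -173.9    4.4] twist 1.226 rows>=7.8
```

move_arm([
  [-455,-174,4,1.22],
  [-455,-174,4,1.22],
  [-455,-174,4,1.22],
  [-455,-174,4,1.22],
  [-455,-174,4,1.22],
  [-455,-174,4,1.22],
  [-455,-174,4,1.22],
  [-455,-174,4,1.22],
  [-455,-174,4,1.22],
  [-455,-174,4,1.22],
  [-455,-174,4,1.22],
  [-455,-174,4,1.22],
], grip=91)

```text
clock: 1.65
position: [0.5891, 0.2513, 0.4008]
ee_rot: [-2.251, -2.191, -0.0]
force: [0.2, -0.1, -0.3]
width: 0.991
```

```bash
python3 -c "
from h import *
plan(.59,.25,.40,88)
snap('wrist','w1')"
```

```text
t1.6 cur [0.5891 0.2513 0.4008] az 88.4 q7 -0.33 -> step [-1.3  1.   0.8] twist 0.008 rows>=0.0
```

View pics/w1.png

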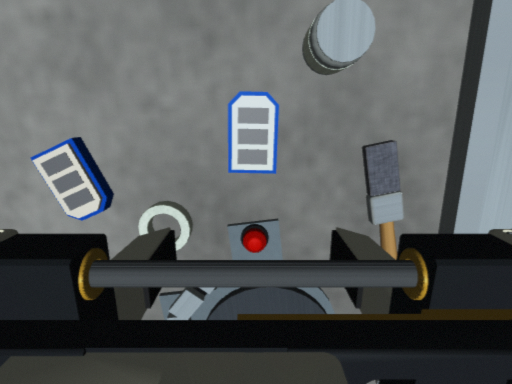

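```bash
cat >> h.py <<'E'
def rectfit(pts_w):
    """pts_w Nx2 world hull points -> centre, az of +y(chamfer), size"""
    h=cv2.convexHull((pts_w*1000).astype(np.float32))[:,0]
    (c,(w,hh),a)=cv2.minAreaRect(h)
    a=np.radians(a); u=np.array([np.cos(a),np.sin(a)]);v=np.array([-u[1],u[0]])
    L=u if w>hh else v; size=(max(w,hh),min(w,hh))
    m=cv2.moments(h.reshape(-1,1,2)); g=np.array([m["m10"],m["m01"]])/m["m00"]
    off=(g-np.array(c))@L
    if off>0: L=-L
    return np.array(c)/1000,np.degrees(np.arctan2(L[1],L[0])),size,off
def find(fn,roi,z,mask):
    im=cv2.imread("pics/"+fn+"_raw.png"); d=np.load("pics/"+fn+".npz"); x,y,w,h=roi
    f=8; sub=cv2.resize(im[y:y+h,x:x+w],None,fx=f,fy=f,interpolation=cv2.INTER_LINEAR)
    m=mask(sub.astype(int)).astype(np.uint8)*255
    cs,_=cv2.findContours(m,cv2.RETR_EXTERNAL,cv2.CHAIN_APPROX_NONE)
    c=max(cs,key=cv2.contourArea)[:,0].astype(float)
    uv=np.c_[(c[:,0]+.5)/f-.5+x,(c[:,1]+.5)/f-.5+y]
    X=back(d["K"],d["P"],uv,z)[:,:2]
    r=rectfit(X); print(fn,"centre",r[0],"az %.1f size %.1f %.1f off %.2f"%(r[1],*r[2],r[3])); return r
white=lambda a:(a.min(2)>175)
E
python3 -c "
from h import *
find('w1',(215,85,80,95),.026,white)
find('w1',(20,130,100,95),.026,white)
"
```

```text
w1 centre [0.5909 0.3052] az 87.3 size 85.4 49.0 off -1.08
w1 centre [0.3613 0.2506] az -67.9 size 85.2 49.7 off 1.17
```

```bash
python3 -c "
from h import *
plan(.5909,.3052,.24,87.3)
plan(.5909,.3052,.182,87.3)"
```

```text
t1.7 cur [0.5892 0.2511 0.4008] az 88.4 q7 -0.33 -> step [ 54.    0.3 160.8] twist 0.020 rows>=2.7
t1.7 cur [0.5892 0.2511 0.4008] az 88.4 q7 -0.33 -> step [ 54.    0.3 218.8] twist 0.020 rows>=3.6
```

move_arm([
  [54,0,50,0.02],
  [54,0,100,0.02],
  [54,0,150,0.02],
  [54,0,190,0.02],
  [54,0,210,0.02],
  [54,0,219,0.02],
  [54,0,219,0.02],
  [54,0,219,0.02],
])

```text
clock: 2.7
position: [0.592, 0.3044, 0.1833]
ee_rot: [2.275, 2.166, 0.004]
force: [0.1, -0.1, -0.1]
width: 0.991
```

move_arm([
  [0,0,0,0],
  [0,0,0,0],
  [0,0,0,0],
  [0,0,0,0],
  [0,0,0,0],
  [0,0,0,0],
], grip=50, grip_force=25)

```text
clock: 3.45
position: [0.5913, 0.3042, 0.1819]
ee_rot: [-2.275, -2.166, -0.0]
force: [-0.9, -0.4, 3.2]
width: 0.649
```

```bash
python3 -c "
from h import *
plan(.59,-.055,.40,90)"
```

```text
t3.5 cur [0.5913 0.3042 0.1819] az 87.2 q7 -0.34 -> step [-358.8   16.3 -218.2] twist -0.049 rows>=6.7
```

move_arm([
  [0,0,-30,0],
  [0,0,-80,0],
  [-20,1,-130,0],
  [-60,3,-190,0],
  [-110,5,-250,0],
  [-160,8,-268,-0.02],
  [-210,10,-268,-0.05],
  [-260,12,-268,-0.05],
  [-310,15,-268,-0.05],
  [-360,19,-268,-0.05],
  [-400,22,-268,-0.05],
  [-420,25,-268,-0.05],
  [-424,25,-268,-0.05],
  [-424,25,-268,-0.05],
  [-424,25,-268,-0.05],
])

```text
clock: 5.32
position: [0.5958, -0.1187, 0.4495]
ee_rot: [-2.217, -2.225, -0.001]
force: [0.5, -0.4, -1.5]
width: 0.65
```

```bash
python3 -c "
from h import *
plan(.60,0,.40,90)
snap('wrist','w2')
snap('scene','s2')"
```

```text
t5.3 cur [ 0.5958 -0.1187  0.4495] az 90.2 q7 0.30 -> step [118.6   4.6  49.6] twist 0.004 rows>=2.1
```

View pics/w2.png

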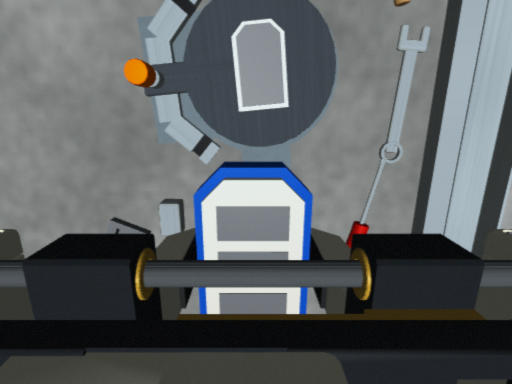

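View pics/s2.png

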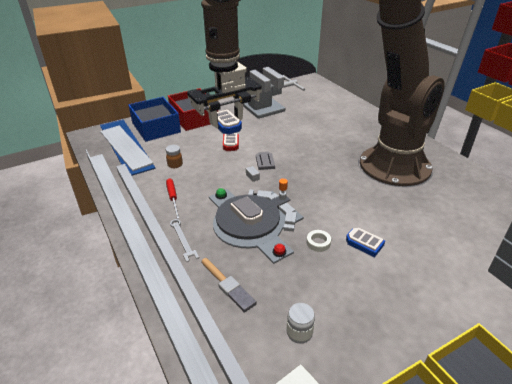

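```bash
python3 -c "
from h import *
r=find('w2',(225,10,75,110),.060,lambda a:(a.min(2)>150)&((a.max(2)-a.min(2))<40))
d=np.load('pics/w2.npz')
print(back(d['K'],d['P'],[(193,205),(313,205),(253,163)],.4495-.162))
print(back(d['K'],d['P'],[(140,72)],.105))
s=arm.observe();print(s['position'])
im=cv2.imread('pics/w2_raw.png')
cv2.imwrite('pics/w2z.png',cv2.resize(im[0:180,120:330],None,fx=3,fy=3))
"
```

```text
w2 centre [0.6042 0.0118] az 95.5 size 96.2 60.6 off -1.53
[[ 0.5661 -0.0889  0.2875]
 [ 0.6268 -0.0887  0.2875]
 [ 0.5963 -0.0675  0.2875]]
[[ 0.4802 -0.0015  0.105 ]]
[ 0.5957 -0.1192  0.4497]
```

View pics/w2z.png

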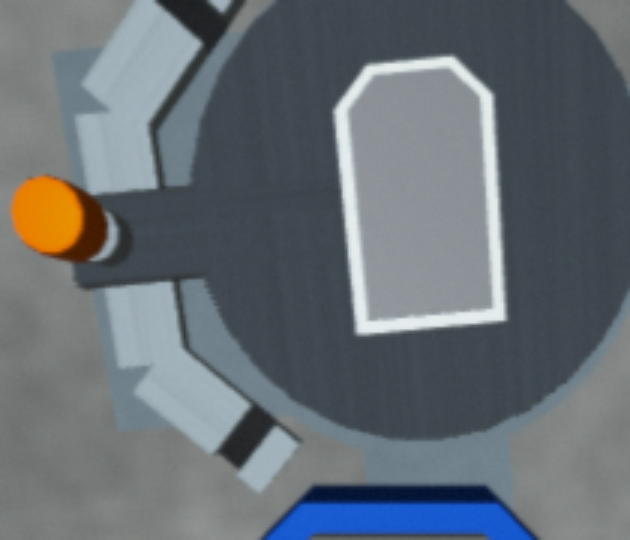

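```bash
python3 -c "
from h import *
plan(.6042,.0112,.265,95.5)"
```

```text
t5.4 cur [ 0.5957 -0.1192  0.4497] az 90.2 q7 0.30 -> step [130.3   8.9 184.7] twist -0.093 rows>=3.6
```

move_arm([
  [50,3,10,-0.03],
  [100,7,50,-0.09],
  [130,9,100,-0.093],
  [130,9,140,-0.093],
  [130,9,165,-0.093],
  [130,9,180,-0.093],
  [130,9,185,-0.093],
  [130,9,185,-0.093],
  [130,9,185,-0.093],
])

```text
clock: 6.55
position: [0.6048, 0.0093, 0.2658]
ee_rot: [2.114, 2.322, 0.002]
force: [-0.5, -0.4, -1.4]
width: 0.651
```

```bash
python3 -c "
from h import *
plan(.6042,.0112,.242,95.5)"
```

```text
t6.5 cur [0.6048 0.0093 0.2658] az 95.4 q7 0.24 -> step [ 1.9 -0.5 23.8] twist -0.002 rows>=0.4
```

move_arm([
  [1.5,-0.5,5,0],
  [1.5,-0.5,12,0],
  [1.5,-0.5,18,0],
  [1.5,-0.5,22,0],
  [1.5,-0.5,24,0],
  [1.5,-0.5,25,0],
  [1.5,-0.5,25,0],
])

```text
clock: 7.42
position: [0.6035, 0.0106, 0.2418]
ee_rot: [-2.115, -2.322, -0.001]
force: [-10.1, 1.2, 25.2]
width: 0.65
```

move_arm([
  [0,0,-1,0],
  [0,0,-1,0],
  [0,0,-1,0],
  [0,0,-1,0],
  [0,0,-30,0],
  [0,0,-80,0],
  [0,0,-120,0],
  [-20,0,-150,0],
  [-70,0,-170,0],
  [-115,0,-180,0],
  [-115,0,-180,0],
  [-115,0,-180,0],
], grip=85)

```text
clock: 8.93
position: [0.6145, -0.1032, 0.4193]
ee_rot: [-2.114, -2.322, -0.0]
force: [-0.3, 0.8, -0.2]
width: 0.926
```

```bash
python3 -c "
from h import *
plan(.44,-.45,.40,57)
snap('wrist','w3')
find('w3',(190,10,130,180),.086,white)"
```

```text
t8.9 cur [ 0.6145 -0.1032  0.4193] az 95.4 q7 0.37 -> step [-328.9 -206.2   19.2] twist 0.670 rows>=6.2
w3 centre [0.604  0.0116] az 95.4 size 85.2 49.7 off -1.06
```

View pics/w3.png

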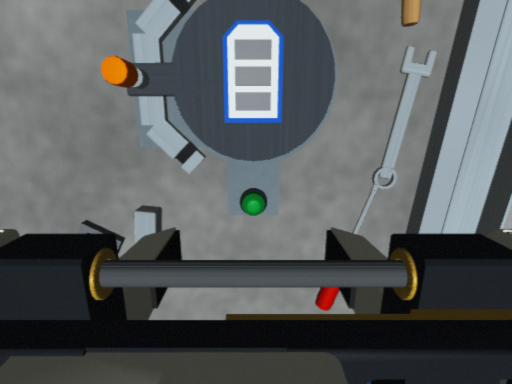

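```bash
python3 -c "
from h import *
plan(.407,-.475,.40,57)"
```

```text
t9.0 cur [ 0.6146 -0.1025  0.4191] az 95.5 q7 0.37 -> step [-351.2 -242.    19. ] twist 0.671 rows>=6.8
```

move_arm([
  [-351,-242,19,0.67],
  [-351,-242,19,0.67],
  [-351,-242,19,0.67],
  [-351,-242,19,0.67],
  [-351,-242,19,0.67],
  [-351,-242,19,0.67],
  [-351,-242,19,0.67],
  [-351,-242,19,0.67],
  [-351,-242,19,0.67],
  [-351,-242,19,0.67],
  [-351,-242,19,0.67],
], grip=91)

```text
clock: 10.35
position: [0.4078, -0.4745, 0.4007]
ee_rot: [-2.759, -1.502, -0.001]
force: [0.6, 0.5, 0.4]
width: 0.992
```

```bash
python3 -c "
from h import *
snap('wrist','w4')
r=find('w4',(150,40,250,180),.026,white)
plan(*r[0],.182,r[1])"
```

```text
w4 centre [ 0.4429 -0.4224] az 62.0 size 85.4 49.5 off -1.07
t10.4 cur [ 0.4075 -0.4748  0.4007] az 57.1 q7 0.51 -> step [ 63.2   1.3 218.8] twist -0.085 rows>=3.6
```

View pics/w4.png

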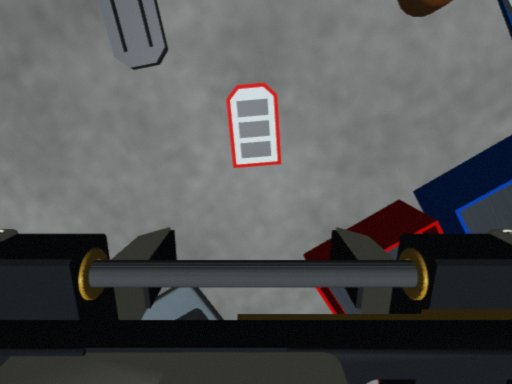

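move_arm([
  [40,1,50,-0.04],
  [63,1,100,-0.085],
  [63,1,150,-0.085],
  [63,1,190,-0.085],
  [63,1,210,-0.085],
  [63,1,219,-0.085],
  [63,1,219,-0.085],
  [63,1,219,-0.085],
])

```text
clock: 11.4
position: [0.4421, -0.424, 0.1831]
ee_rot: [2.693, 1.614, 0.001]
force: [-0.0, -0.2, -0.2]
width: 0.993
```

move_arm([
  [0,0,0,0],
  [0,0,0,0],
  [0,0,0,0],
  [0,0,0,0],
  [0,0,0,0],
  [0,0,0,0],
], grip=50, grip_force=25)

```text
clock: 12.15
position: [0.4417, -0.4235, 0.1818]
ee_rot: [2.695, 1.615, 0.0]
force: [-0.7, 0.9, 2.3]
width: 0.654
```

```bash
python3 -c "
from h import *
plan(.604,.0112,.40,95.4)
plan(.604,-.12,.45,95.4)"
```

```text
t12.2 cur [ 0.4417 -0.4235  0.1818] az 61.9 q7 0.63 -> step [ 459.9  -61.9 -218.1] twist -0.585 rows>=8.2
t12.2 cur [ 0.4417 -0.4235  0.1818] az 61.9 q7 0.63 -> step [ 344.2    0.  -268.1] twist -0.585 rows>=7.0
```

move_arm([
  [0,0,-40,0],
  [0,0,-90,0],
  [20,0,-140,0],
  [60,0,-190,-0.1],
  [110,0,-240,-0.2],
  [160,0,-268,-0.3],
  [210,0,-268,-0.4],
  [260,0,-268,-0.5],
  [310,0,-268,-0.585],
  [335,0,-268,-0.585],
  [344,0,-268,-0.585],
  [344,0,-268,-0.585],
  [344,0,-268,-0.585],
  [344,0,-268,-0.585],
])

```text
clock: 13.9
position: [0.6034, -0.1215, 0.4499]
ee_rot: [2.117, 2.321, -0.0]
force: [0.2, 0.7, -0.6]
width: 0.652
```

```bash
python3 -c "
from h import *
snap('wrist','w5')
find('w5',(200,0,120,150),.086,white)
plan(.604,.0112,.285,95.4)"
```

```text
w5 centre [0.604  0.0115] az 95.3 size 85.4 49.7 off -0.94
t13.9 cur [ 0.6035 -0.1213  0.4499] az 95.3 q7 0.39 -> step [131.9  12.7 164.9] twist -0.002 rows>=3.4
```

View pics/w5.png

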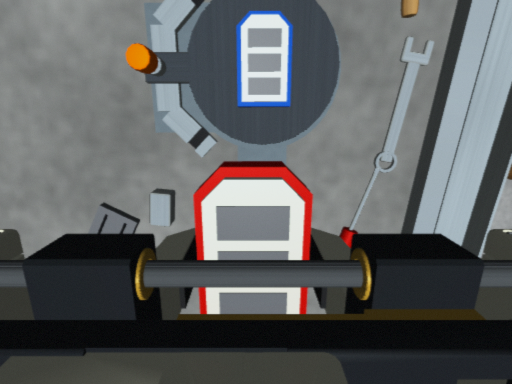

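move_arm([
  [50,5,10,0],
  [100,10,50,0],
  [130,12.5,90,0],
  [132,12.5,125,0],
  [132,12.5,150,0],
  [132,12.5,162,0],
  [132,12.5,165,0],
  [132,12.5,165,0],
  [132,12.5,165,0],
])

```text
clock: 15.08
position: [0.6043, 0.0123, 0.2858]
ee_rot: [2.114, 2.322, 0.002]
force: [0.4, -0.7, -1.0]
width: 0.649
```

```bash
python3 -c "
from h import *
plan(.604,.0112,.262,95.4)"
```

```text
t15.1 cur [0.6043 0.0123 0.2858] az 95.4 q7 0.23 -> step [-1.1 -0.5 23.7] twist -0.000 rows>=0.4
```

move_arm([
  [-0.5,0,5,0],
  [-0.5,0,12,0],
  [-0.5,0,18,0],
  [-0.5,0,22,0],
  [-0.5,0,24,0],
  [-0.5,0,24.5,0],
  [-0.5,0,24.5,0],
])

```text
clock: 15.95
position: [0.6038, 0.0118, 0.2617]
ee_rot: [-2.114, -2.323, -0.001]
force: [-8.0, 0.1, 18.3]
width: 0.652
```

move_arm([
  [0,0,-1,0],
  [0,0,-1,0],
  [0,0,-1,0],
  [0,0,-1,0],
  [0,0,-30,0],
  [0,0,-80,0],
  [0,0,-120,0],
  [0,0,-140,0],
  [0,0,-140,0],
], grip=85)

```text
clock: 17.08
position: [0.6044, 0.0118, 0.4017]
ee_rot: [2.113, 2.322, 0.004]
force: [0.2, -0.6, -0.9]
width: 0.926
```

```bash
python3 -c "
from h import *
plan(.384,.195,.40,112.1)"
```

```text
t17.1 cur [0.6044 0.0118 0.4017] az 95.4 q7 0.18 -> step [ 203.1 -202.3    1.1] twist -0.292 rows>=4.6
```

move_arm([
  [203,-202,1,-0.29],
  [203,-202,1,-0.29],
  [203,-202,1,-0.29],
  [203,-202,1,-0.29],
  [203,-202,1,-0.29],
  [203,-202,1,-0.29],
  [203,-202,1,-0.29],
  [203,-202,1,-0.29],
  [203,-202,1,-0.29],
], grip=91)

```text
clock: 18.2
position: [0.3845, 0.1945, 0.399]
ee_rot: [1.759, 2.603, -0.001]
force: [0.5, 0.2, -0.4]
width: 0.994
```

```bash
python3 -c "
from h import *
snap('wrist','w6')
r=find('w6',(150,20,200,190),.026,white)
plan(*r[0],.182,r[1]+180)
snap('scene','s6')"
```

```text
w6 centre [0.361  0.2506] az -67.7 size 84.7 49.0 off 1.02
t18.2 cur [0.3844 0.1946 0.3991] az 111.9 q7 -0.16 -> step [ 60.8  -0.7 217. ] twist -0.006 rows>=3.6
```

View pics/w6.png

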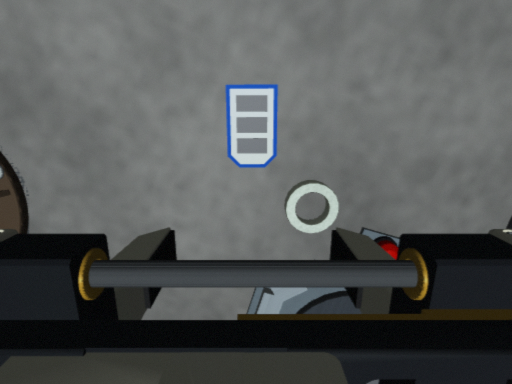

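View pics/s6.png

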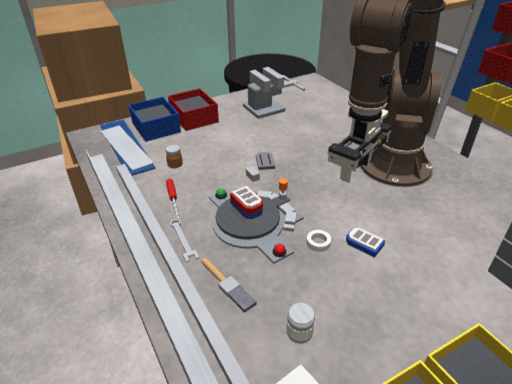

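move_arm([
  [40,-1,50,0],
  [60,-1,100,0],
  [60,-1,150,0],
  [60,-1,190,0],
  [60,-1,210,0],
  [60,-1,217,0],
  [60,-1,217,0],
  [60,-1,217,0],
])

```text
clock: 19.3
position: [0.3608, 0.2506, 0.1831]
ee_rot: [1.757, 2.604, 0.003]
force: [0.2, 0.5, -0.0]
width: 0.988
```

move_arm([
  [0,0,0,0],
  [0,0,0,0],
  [0,0,0,0],
  [0,0,0,0],
  [0,0,0,0],
], grip=50, grip_force=25)

```text
clock: 19.92
position: [0.3605, 0.2504, 0.1823]
ee_rot: [-1.757, -2.604, -0.0]
force: [-1.3, -0.8, 4.3]
width: 0.653
```

move_arm([
  [0,0,-20,0],
  [5,0,-40,-0.1],
  [10,0,-50,-0.25],
  [20,0,-50,-0.42],
  [30,0,-50,-0.6],
  [30,0,-50,-0.78],
  [30,0,-50,-0.96],
  [30,0,-50,-1.14],
  [30,0,-50,-1.32],
  [30,0,-50,-1.5],
  [30,0,-50,-1.68],
  [30,0,-50,-1.75],
  [30,0,-50,-1.75],
  [30,0,-50,-1.75],
])

```text
clock: 21.68
position: [0.3492, 0.2781, 0.2321]
ee_rot: [0.87, -3.018, 0.0]
force: [-0.9, 0.1, -1.5]
width: 0.651
```

```bash
python3 -c "
from h import *
s,p,M=state()
plan(p[0],p[1],.183); print(s['joints'],s['width'])"
```

```text
t21.7 cur [0.3492 0.2781 0.2321] az -147.8 q7 1.12 -> step [-0.   0.  49.1] twist 0.000 rows>=0.8
[-0.5565  0.4161 -0.2983  2.1638  0.2154  0.5892  1.1214] 0.6507353187300273
```

move_arm([
  [0,0,20,0],
  [0,0,38,0],
  [0,0,46,0],
  [0,0,49.5,0],
  [0,0,49.5,0],
  [0,0,49.5,0],
])

```text
clock: 22.42
position: [0.3494, 0.2783, 0.1831]
ee_rot: [-0.872, 3.017, 0.001]
force: [-0.1, 0.0, -1.9]
width: 0.653
```

move_arm([
  [0,0,0,0],
  [0,0,0,0],
  [0,0,0,0],
  [0,0,0,0],
  [0,0,-25,0],
  [0,0,-50,0],
  [0,0,-60,0.15],
  [0,0,-60,0.33],
  [0,0,-60,0.5],
  [0,0,-60,0.68],
  [0,0,-60,0.86],
  [0,0,-60,1.04],
  [0,0,-60,1.22],
  [0,0,-60,1.4],
  [0,0,-60,1.57],
], grip=91)

```text
clock: 24.3
position: [0.3492, 0.2782, 0.2428]
ee_rot: [-1.523, -2.747, -0.0]
force: [-0.0, -0.5, 0.0]
width: 0.995
```

```bash
python3 -c "
from h import *
s,p,M=state()
plan(p[0],p[1],.40,32.2); print(s['joints'],s['width'])"
```

```text
t24.3 cur [0.3492 0.2782 0.2428] az 122.0 q7 -0.16 -> step [   0.     0.  -157.2] twist 1.567 rows>=8.4
[-0.8799  0.3765  0.1104  2.1816 -0.0734  0.5867 -0.1579] 0.9947619408824634
```

move_arm([
  [0,0,-20,0.17],
  [0,-20,-60,0.34],
  [0,-40,-110,0.52],
  [0,-60,-157,0.7],
  [0,-60,-157,0.88],
  [0,-60,-157,1.06],
  [0,-60,-157,1.24],
  [0,-60,-157,1.42],
  [0,-60,-157,1.567],
  [0,-60,-157,1.567],
  [0,-60,-157,1.567],
  [0,-60,-157,1.567],
])

```text
clock: 25.8
position: [0.2985, 0.2461, 0.3997]
ee_rot: [-3.015, -0.883, -0.0]
force: [0.3, -0.7, -0.3]
width: 0.99
```

```bash
python3 -c "
from h import *
snap('wrist','w7')
r=find('w7',(150,20,200,190),.026,white)
plan(*r[0],.182,r[1])
print(arm.observe()['joints'])"
```

```text
w7 centre [0.3505 0.279 ] az 32.6 size 84.6 48.8 off -1.08
t25.9 cur [0.2985 0.2461 0.3997] az 32.6 q7 -1.81 -> step [ 61.6   0.3 217.7] twist 0.001 rows>=3.6
[-1.1314  0.0317  0.3168  2.1293 -0.0119  0.9822 -1.8099]
```

View pics/w7.png

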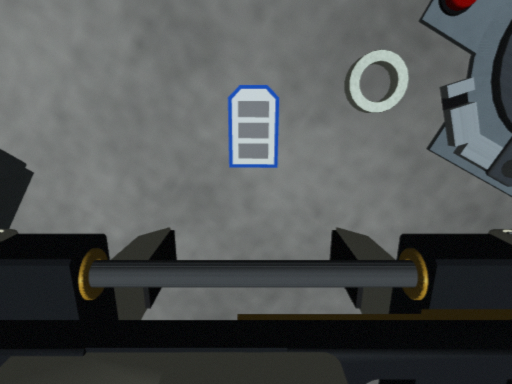

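move_arm([
  [40,0,50,0],
  [61,0,100,0],
  [61,0,150,0],
  [61,0,190,0],
  [61,0,210,0],
  [61,0,218,0],
  [61,0,218,0],
  [61,0,218,0],
])

```text
clock: 26.85
position: [0.3503, 0.2792, 0.1826]
ee_rot: [-3.015, -0.88, -0.002]
force: [0.6, 0.4, 0.0]
width: 0.99
```

move_arm([
  [0,0,0,0],
  [0,0,0,0],
  [0,0,0,0],
  [0,0,0,0],
  [0,0,0,0],
], grip=50, grip_force=25)

```text
clock: 27.48
position: [0.35, 0.279, 0.1819]
ee_rot: [-3.016, -0.88, -0.0]
force: [-0.8, 0.1, 4.8]
width: 0.649
```

```bash
python3 -c "
from h import *
plan(.604,-.12,.47,95.4)"
```

```text
t27.5 cur [0.35   0.279  0.1819] az 32.5 q7 -1.52 -> step [  -0.3  472.9 -288.2] twist -1.097 rows>=8.9
```

move_arm([
  [0,0,-40,0],
  [0,0,-95,0],
  [0,20,-150,0],
  [0,60,-200,-0.12],
  [0,110,-250,-0.27],
  [0,165,-288,-0.42],
  [0,220,-288,-0.57],
  [0,275,-288,-0.72],
  [0,330,-288,-0.87],
  [0,385,-288,-1.0],
  [0,430,-288,-1.097],
  [0,460,-288,-1.097],
  [0,473,-288,-1.097],
  [0,473,-288,-1.097],
  [0,473,-288,-1.097],
  [0,473,-288,-1.097],
])

```text
clock: 29.48
position: [0.604, -0.1185, 0.4699]
ee_rot: [-2.112, -2.325, -0.001]
force: [-0.3, 0.0, -0.5]
width: 0.647
```

```bash
python3 -c "
from h import *
snap('wrist','w8')
find('w8',(200,0,120,150),.106,white)
plan(.604,.0112,.305,95.4)"
```

```text
w8 centre [0.6043 0.0131] az 95.5 size 85.2 49.9 off -1.10
t29.5 cur [ 0.6041 -0.1187  0.47  ] az 95.5 q7 0.40 -> step [129.2  12.3 165. ] twist 0.001 rows>=3.4
```

View pics/w8.png

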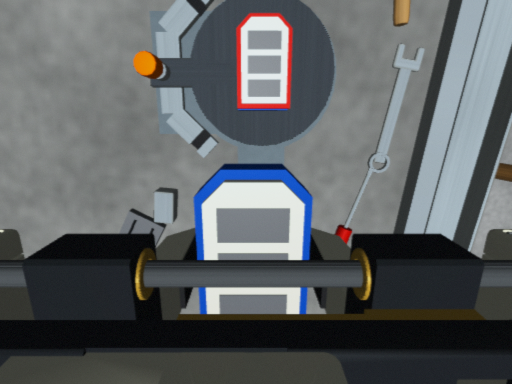

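move_arm([
  [50,5,10,0],
  [100,10,50,0],
  [130,12,90,0],
  [131,12,125,0],
  [131,12,150,0],
  [131,12,162,0],
  [131,12,165,0],
  [131,12,165,0],
  [131,12,165,0],
])

```text
clock: 30.65
position: [0.6043, 0.0116, 0.3057]
ee_rot: [2.114, 2.322, 0.002]
force: [0.2, -1.0, -1.1]
width: 0.648
```

```bash
python3 -c "
from h import *
plan(.604,.013,.282,95.4)"
```

```text
t30.6 cur [0.6043 0.0116 0.3057] az 95.4 q7 0.25 -> step [ 1.5 -0.2 23.7] twist -0.000 rows>=0.4
```

move_arm([
  [1,0,5,0],
  [1,0,12,0],
  [1,0,18,0],
  [1,0,22,0],
  [1,0,24,0],
  [1,0,24.5,0],
  [1,0,24.5,0],
])

```text
clock: 31.52
position: [0.6037, 0.0125, 0.2818]
ee_rot: [-2.115, -2.323, -0.001]
force: [-7.9, 0.9, 19.3]
width: 0.654
```

move_arm([
  [0,0,-1,0],
  [0,0,-1,0],
  [0,0,-1,0],
  [0,0,-1,0],
  [0,0,-30,0],
  [0,0,-80,0],
  [0,0,-120,0],
  [0,0,-125,0],
  [0,0,-125,0],
], grip=85)

```text
clock: 32.65
position: [0.6037, 0.0128, 0.405]
ee_rot: [-2.114, -2.323, -0.0]
force: [-0.1, -0.5, -0.1]
width: 0.925
```

```bash
python3 -c "
from h import *
plan(.366,-.305,.40,66)"
```

```text
t32.6 cur [0.6037 0.0128 0.405 ] az 95.4 q7 0.20 -> step [-294.  -266.6    4.9] twist 0.513 rows>=6.4
```

move_arm([
  [-294,-267,5,0.513],
  [-294,-267,5,0.513],
  [-294,-267,5,0.513],
  [-294,-267,5,0.513],
  [-294,-267,5,0.513],
  [-294,-267,5,0.513],
  [-294,-267,5,0.513],
  [-294,-267,5,0.513],
  [-294,-267,5,0.513],
  [-294,-267,5,0.513],
  [-294,-267,5,0.513],
], grip=91)

```text
clock: 34.02
position: [0.3663, -0.3044, 0.4]
ee_rot: [-2.633, -1.713, 0.0]
force: [-0.8, -1.2, -0.6]
width: 0.985
```

```bash
python3 -c "
from h import *
snap('wrist','w9')
snap('side','d9')
snap('scene','s9')"
```

```text
(no output)
```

View pics/w9.png

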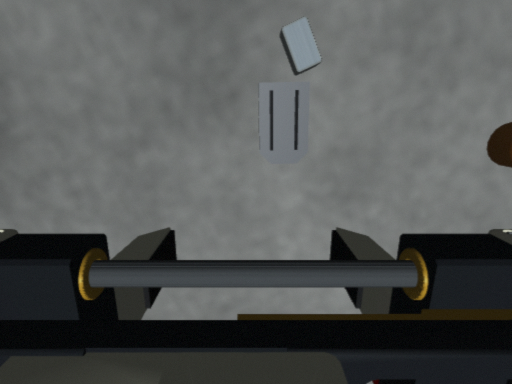

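View pics/d9.png

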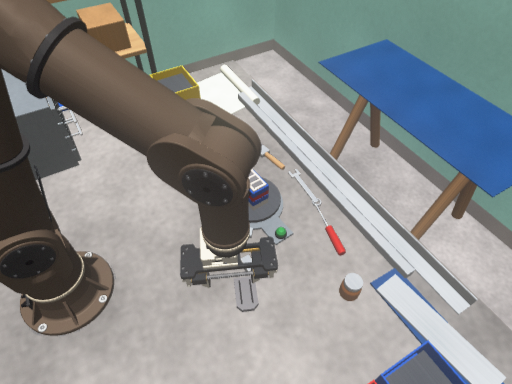

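View pics/s9.png

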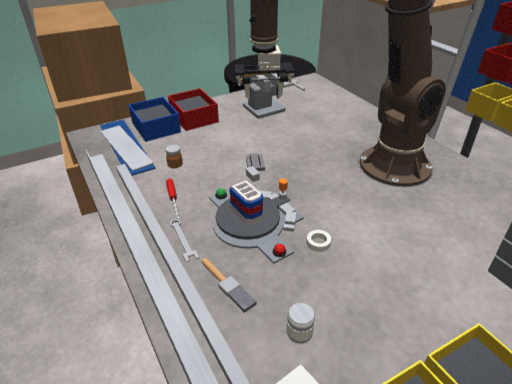

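```bash
python3 -c "
from h import *
im=cv2.imread('pics/w9_raw.png')[60:180,235:335]
cv2.imwrite('pics/w9z.png',cv2.convertScaleAbs(cv2.resize(im,None,fx=6,fy=5.0,interpolation=cv2.INTER_CUBIC)[:600],alpha=1.6,beta=-80))
find('w9',(262,82,20,80),.014,lambda a:a.max(2)<80)
find('w9',(288,82,18,80),.014,lambda a:a.max(2)<80)
find('w9',(240,78,85,100),.014,lambda a:(a[...,0]-a[...,2]>4)|(a.max(2)<70))
"
```

```text
w9 centre [ 0.4144 -0.2506] az -112.9 size 69.6 3.7 off 0.37
w9 centre [ 0.4422 -0.2623] az -112.7 size 69.6 4.4 off 0.09
w9 centre [ 0.4267 -0.2599] az -112.8 size 97.6 62.6 off 1.63
```

View pics/w9z.png

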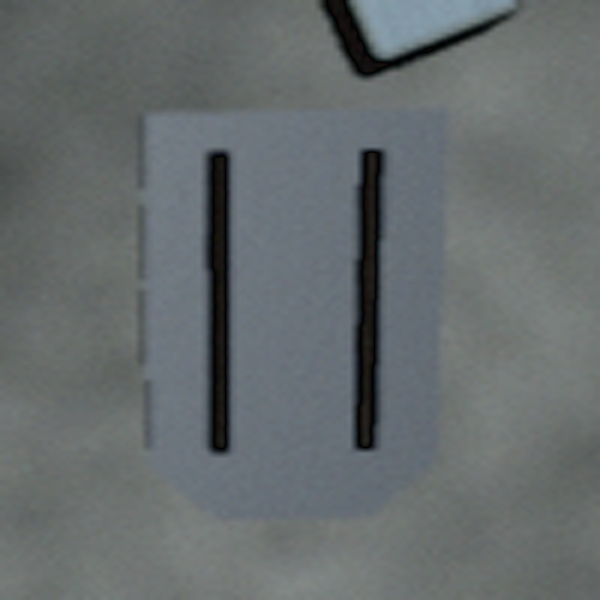

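```bash
python3 -c "
from h import *
plan(.4268,-.2595,.1808,67.2)"
```

```text
t34.2 cur [ 0.3659 -0.3048  0.4002] az 66.0 q7 0.39 -> step [ 66.1  37.3 219.4] twist -0.020 rows>=3.7
```

move_arm([
  [40,25,50,-0.02],
  [66,37,100,-0.02],
  [66,37,150,-0.02],
  [66,37,190,-0.02],
  [66,37,210,-0.02],
  [66,37,219.5,-0.02],
  [66,37,219.5,-0.02],
  [66,37,219.5,-0.02],
])

```text
clock: 35.17
position: [0.4267, -0.2601, 0.1816]
ee_rot: [2.617, 1.736, 0.001]
force: [-0.7, -0.5, 0.2]
width: 0.99
```

move_arm([
  [0,0,0,0],
  [0,0,0,0],
  [0,0,0,0],
  [0,0,0,0],
  [0,0,0,0],
], grip=50, grip_force=25)

```text
clock: 35.8
position: [0.4263, -0.2598, 0.1808]
ee_rot: [2.618, 1.737, 0.0]
force: [-0.6, -0.2, 2.8]
width: 0.652
```

move_arm([
  [0,0,-20,0],
  [-5,0,-40,-0.1],
  [-20,0,-55,-0.25],
  [-40,0,-55,-0.42],
  [-60,0,-55,-0.6],
  [-60,0,-55,-0.78],
  [-60,0,-55,-0.96],
  [-60,0,-55,-1.14],
  [-60,0,-55,-1.32],
  [-60,0,-55,-1.5],
  [-60,0,-55,-1.68],
  [-60,0,-55,-1.75],
  [-60,0,-55,-1.75],
  [-60,0,-55,-1.75],
])

```text
clock: 37.55
position: [0.4028, -0.3152, 0.2356]
ee_rot: [-0.348, -3.122, -0.0]
force: [-0.1, -0.3, -0.9]
width: 0.65
```

```bash
python3 -c "
from h import *
s,p,M=state()
plan(p[0],p[1],.1815); print(s['joints'],s['width'])
snap('side','d10',(130,150,250,180),3)"
```

```text
t37.5 cur [ 0.4028 -0.3152  0.2356] az 167.3 q7 1.97 -> step [-0.  -0.  54.1] twist 0.000 rows>=0.9
[ 0.494   0.4678  0.0869  2.034  -0.0653  0.6426  1.9729] 0.6503695408252859
```

View pics/d10.png

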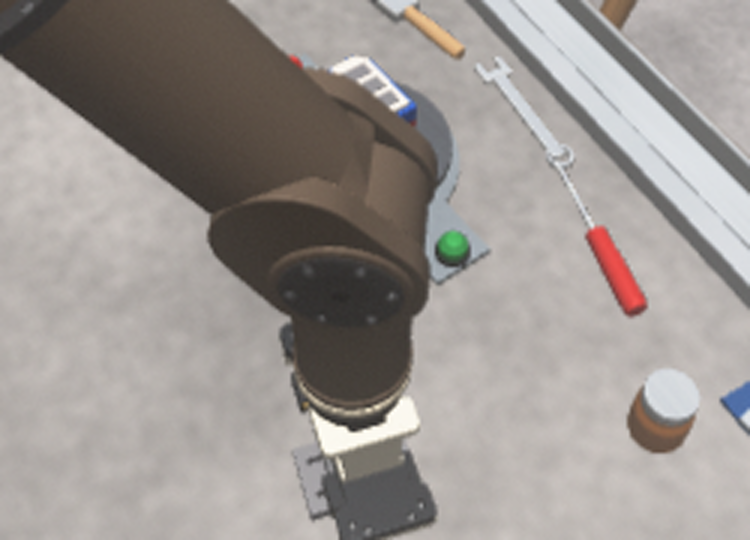

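Lid is held (left side of the gripper). Set down, flip the hand, regrasp.

move_arm([
  [0,0,20,0],
  [0,0,40,0],
  [0,0,50,0],
  [0,0,54.5,0],
  [0,0,54.5,0],
  [0,0,54.5,0],
])

```text
clock: 38.35
position: [0.4032, -0.3153, 0.1816]
ee_rot: [0.345, 3.122, -0.001]
force: [-0.5, -0.7, -1.1]
width: 0.652
```

move_arm([
  [0,0,0,0],
  [0,0,0,0],
  [0,0,0,0],
  [0,0,0,0],
  [0,0,-25,0],
  [0,0,-50,0],
  [0,0,-100,0.15],
  [0,0,-150,0.33],
  [0,0,-180,0.5],
  [0,0,-218,0.68],
  [0,0,-218,0.86],
  [0,0,-218,1.04],
  [0,0,-218,1.22],
  [0,0,-218,1.4],
  [0,0,-218,1.57],
], grip=91)

```text
clock: 40.22
position: [0.4028, -0.315, 0.3992]
ee_rot: [-2.456, -1.958, -0.0]
force: [-0.6, 0.7, 0.5]
width: 0.99
```

move_arm([
  [0,-10,0,0.17],
  [0,-20,0,0.34],
  [0,-40,0,0.52],
  [0,-60,0,0.7],
  [0,-60,0,0.88],
  [0,-60,0,1.06],
  [0,-60,0,1.24],
  [0,-60,0,1.42],
  [0,-60,0,1.567],
  [0,-60,0,1.567],
  [0,-60,0,1.567],
  [0,-60,0,1.567],
])

```text
clock: 41.72
position: [0.3443, -0.3021, 0.3992]
ee_rot: [-3.124, 0.335, -0.0]
force: [0.0, -0.3, -0.9]
width: 0.993
```

```bash
python3 -c "
from h import *
snap('wrist','w11')
s,p,M=state();plan(*p)
"
```

```text
t41.8 cur [ 0.3443 -0.3021  0.3992] az -12.3 q7 -0.99 -> step [0. 0. 0.] twist 0.000 rows>=0.0
```

View pics/w11.png

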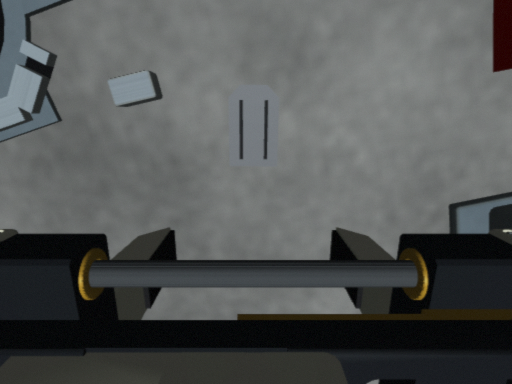

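```bash
python3 -c "
from h import *
a=find('w11',(230,90,20,80),.014,lambda a:a.max(2)<80)
b=find('w11',(256,90,20,80),.014,lambda a:a.max(2)<80)
find('w11',(215,75,80,105),.014,lambda a:(a[...,0]-a[...,2]>4)|(a.max(2)<70))
print((a[0]+b[0])/2)
# predicted: stripe mean is 3.7mm towards -y from the centre
plan(.4030,-.3150,.1808,-12.6)
"
```

```text
w11 centre [ 0.4041 -0.2995] az -12.9 size 69.6 3.9 off 0.19
w11 centre [ 0.3977 -0.3287] az -12.5 size 69.3 4.0 off 0.13
w11 centre [ 0.4046 -0.315 ] az -12.7 size 97.6 62.2 off 1.57
[ 0.4009 -0.3141]
t41.8 cur [ 0.3443 -0.3021  0.3992] az -12.3 q7 -0.99 -> step [ 60.1   0.1 218.4] twist 0.006 rows>=3.6
```

move_arm([
  [40,0,50,0.006],
  [61.5,0,100,0.006],
  [61.5,0,150,0.006],
  [61.5,0,190,0.006],
  [61.5,0,210,0.006],
  [61.5,0,218.5,0.006],
  [61.5,0,218.5,0.006],
  [61.5,0,218.5,0.006],
])

```text
clock: 42.78
position: [0.4048, -0.3155, 0.1816]
ee_rot: [3.122, -0.346, 0.002]
force: [-0.0, -0.2, 0.6]
width: 0.991
```

move_arm([
  [0,0,0,0],
  [0,0,0,0],
  [0,0,0,0],
  [0,0,0,0],
  [0,0,0,0],
], grip=50, grip_force=25)

```text
clock: 43.4
position: [0.4045, -0.3152, 0.1808]
ee_rot: [-3.122, 0.347, -0.0]
force: [0.2, 0.4, 3.4]
width: 0.652
```

```bash
python3 -c "
from h import *
plan(.604,-.12,.47,95.4)"
```

```text
t43.4 cur [ 0.4045 -0.3152  0.1808] az -12.7 q7 -0.70 -> step [ 151.8 -234.3 -289.1] twist -1.886 rows>=10.1
```

move_arm([
  [0,0,-40,0],
  [0,0,-95,0],
  [0,0,-150,-0.1],
  [20,-30,-200,-0.25],
  [40,-65,-250,-0.42],
  [65,-100,-289,-0.6],
  [90,-140,-289,-0.78],
  [120,-180,-289,-0.96],
  [140,-215,-289,-1.14],
  [152,-234,-289,-1.32],
  [152,-234,-289,-1.5],
  [152,-234,-289,-1.68],
  [152,-234,-289,-1.84],
  [152,-234,-289,-1.886],
  [152,-234,-289,-1.886],
  [152,-234,-289,-1.886],
])

```text
clock: 45.4
position: [0.604, -0.1203, 0.4695]
ee_rot: [-2.116, -2.322, 0.0]
force: [0.3, -0.5, -0.9]
width: 0.65
```

```bash
python3 -c "
from h import *
snap('wrist','w12')
find('w12',(200,0,120,150),.126,white)
plan(.604,.0125,.325,95.4)"
```

```text
w12 centre [0.6042 0.0124] az 95.3 size 85.5 49.9 off -1.09
t45.5 cur [ 0.6041 -0.1203  0.4696] az 95.3 q7 0.30 -> step [132.2  12.3 144.6] twist -0.001 rows>=3.1
```

View pics/w12.png

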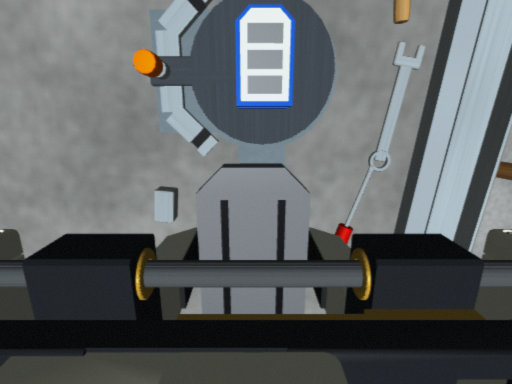

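```bash
python3 -c "
from h import *
d=np.load('pics/w12.npz')
p=back(d['K'],d['P'],[(253,165),(253,166),(198,195),(309,195)],.4696-.1668); s,q,M=state(); print((p-q)@M)"
```

```text
[[ 0.0492  0.0008  0.1668]
 [ 0.0487  0.0008  0.1668]
 [ 0.0336 -0.0277  0.1668]
 [ 0.0336  0.0297  0.1668]]
```

move_arm([
  [50,5,10,0],
  [100,10,45,0],
  [130,12,80,0],
  [132,12.3,110,0],
  [132,12.3,130,0],
  [132,12.3,141,0],
  [132,12.3,144,0],
  [132,12.3,144,0],
  [132,12.3,144,0],
])

```text
clock: 46.58
position: [0.6043, 0.0121, 0.3266]
ee_rot: [2.114, 2.322, 0.002]
force: [-0.1, 0.0, -0.2]
width: 0.652
```

```bash
python3 -c "
from h import *
plan(.604,.0125,.3008,95.4)"
```

```text
t46.6 cur [0.6043 0.0121 0.3266] az 95.4 q7 0.10 -> step [ 0.4 -0.3 25.8] twist -0.001 rows>=0.4
```

move_arm([
  [0,0,6,0],
  [0,0,13,0],
  [0,0,19,0],
  [0,0,23,0],
  [0,0,25,0],
  [0,0,26.3,0],
  [0,0,26.3,0],
])

```text
clock: 47.45
position: [0.6038, 0.0122, 0.3007]
ee_rot: [-2.115, -2.323, -0.001]
force: [-6.0, -0.0, 13.1]
width: 0.652
```

move_arm([
  [0,0,0,0],
  [0,0,0,0],
  [0,0,0,0],
  [0,0,0,0],
  [0,0,-30,0],
  [0,0,-80,0],
  [-50,0,-115,0],
  [-110,0,-120,0],
  [-130,0,-120,0],
  [-130,0,-120,0],
  [-130,0,-120,0],
], grip=85)

```text
clock: 48.82
position: [0.6163, -0.1151, 0.4188]
ee_rot: [-2.111, -2.324, -0.001]
force: [0.0, -0.0, 0.1]
width: 0.925
```

```bash
python3 -c "
from h import *
snap('wrist','w13')
im,_=snap('side','d13',(170,110,150,120),5)
im,_=snap('scene','s13',(190,130,150,120),5)
a=find('w13',(200,0,100,180),.134,lambda a:(a[...,0]-a[...,2]<14)&(a.min(2)>90))
plan(.4748,0,.33,5.4)
print(arm.observe()['joints'])
"
```

```text
w13 centre [0.605  0.0056] az 95.5 size 82.4 60.6 off -0.02
t49.0 cur [ 0.6163 -0.1152  0.4191] az 95.5 q7 0.30 -> step [ 128.2 -129.7   89.3] twist 1.573 rows>=8.4
[-0.0795  0.4304  0.263   1.5627 -0.1192  1.1649  0.3044]
```

View pics/w13.png

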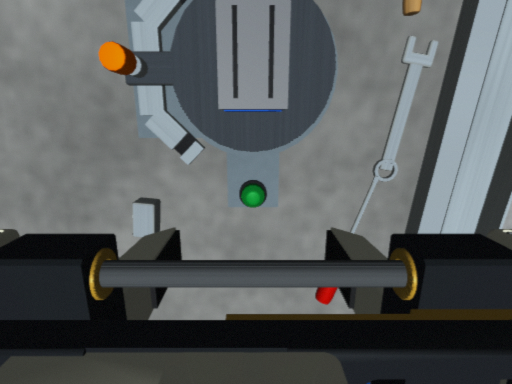

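View pics/s13.png

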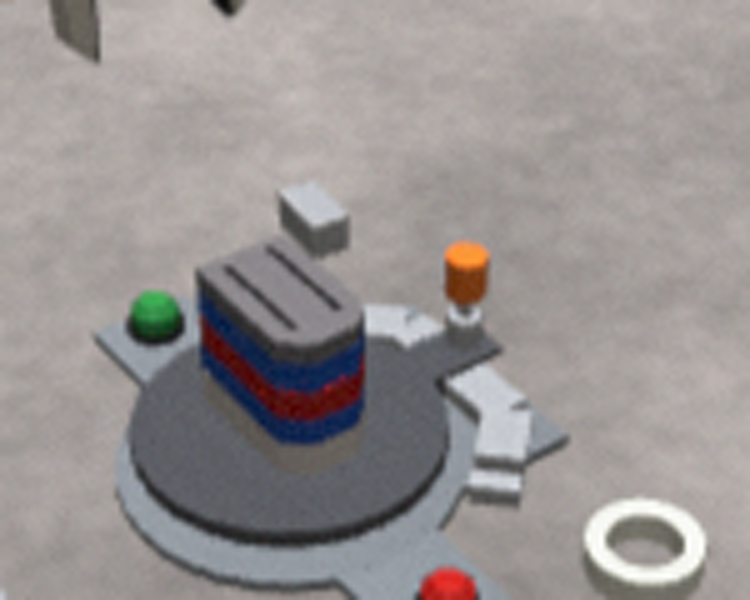

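View pics/d13.png

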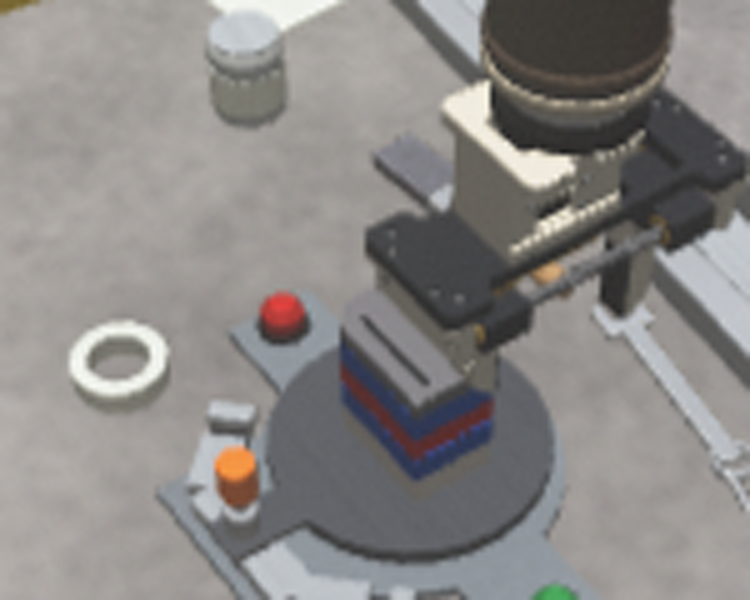

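```bash
python3 - <<'E'
from h import *
d=np.load('pics/w13.npz')
im=cv2.imread('pics/w13_raw.png').astype(int)
m=((im[...,2]>235)&(im[...,1]>90)&(im[...,0]<60)).astype(np.uint8)
cs,_=cv2.findContours(m,0,1); c=max(cs,key=cv2.contourArea); print(cv2.contourArea(c),cv2.minEnclosingCircle(c),cv2.boundingRect(c))
(u,v),r=cv2.minEnclosingCircle(c); print(back(d['K'],d['P'],[(u,v)],.105))
print(im[57,105:140,:].tolist()[::4])
E
```

```text
Traceback (most recent call last):
ValueError: max() iterable argument is empty
```

move_arm([
  [30,-30,15,0.17],
  [60,-65,15,0.34],
  [90,-95,15,0.52],
  [118,-125,15,0.7],
  [118,-130,15,0.88],
  [118,-130,15,1.06],
  [118,-130,15,1.24],
  [118,-130,15,1.42],
  [118,-130,15,1.57],
  [118,-130,15,1.57],
  [118,-130,15,1.57],
], grip=60)

```text
clock: 50.35
position: [0.4756, -0.0113, 0.4044]
ee_rot: [-3.138, -0.156, -0.0]
force: [-0.2, 0.1, -0.6]
width: 0.656
```

```bash
python3 -c "
from h import *
snap('wrist','w14')
plan(.4748,0,.246,5.4)
print(arm.observe()['joints'])
"
```

```text
t50.4 cur [ 0.4756 -0.0115  0.4044] az 5.6 q7 -1.43 -> step [  0.3 -11.5 158.4] twist 0.004 rows>=2.5
[-0.5099  0.1935  0.5025  1.9546 -0.1091  1.0196 -1.4307]
```

View pics/w14.png

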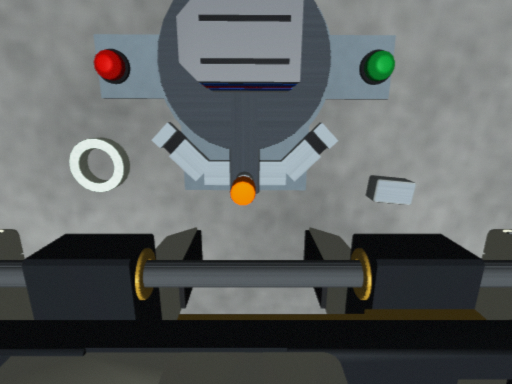

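```bash
python3 - <<'E'
from h import *
d=np.load('pics/w14.npz')
im=cv2.imread('pics/w14_raw.png').astype(int)
m=((im[...,2]>180)&(im[...,1]>80)&(im[...,0]<110)&(im[...,2]-im[...,0]>110)).astype(np.uint8)
cs,_=cv2.findContours(m,0,1); c=max(cs,key=cv2.contourArea); print(cv2.contourArea(c),cv2.minEnclosingCircle(c),cv2.boundingRect(c))
(u,v),r=cv2.minEnclosingCircle(c); p=back(d['K'],d['P'],[(u,v)],.105)[0];print(p)
K=d['K'];print(2*r/K[0,0]*(.4044-.0206-.105))
E
python3 -c "
from h import *
plan(.4748,-.0005,.246,5.5)"
```

```text
423.0 ((242.21653747558594, 193.46063232421875), 12.303643226623535) (230, 182, 25, 23)
[ 0.4749 -0.0006  0.105 ]
0.02347342803084154
t50.4 cur [ 0.4756 -0.0115  0.4044] az 5.6 q7 -1.43 -> step [  0.3 -11.  158.4] twist 0.002 rows>=2.5
```

move_arm([
  [0,-11,40,0],
  [0,-11,80,0],
  [0,-11,115,0],
  [0,-11,140,0],
  [0,-11,155,0],
  [0,-11,158,0],
  [0,-11,158,0],
  [0,-11,158,0],
])

```text
clock: 51.4
position: [0.475, -0.0009, 0.2472]
ee_rot: [-3.138, -0.149, -0.002]
force: [-0.1, -0.3, 0.5]
width: 0.653
```

move_arm([
  [0,0,0,0],
  [0,0,0,0],
  [0,0,0,0],
  [0,0,0,0],
  [0,0,0,0],
  [0,0,0,0],
], grip=10, grip_force=55)

```text
clock: 52.15
position: [0.4746, -0.0009, 0.2465]
ee_rot: [-3.138, -0.149, -0.0]
force: [0.1, 0.1, 1.3]
width: 0.273
```

```bash
python3 -c "
from h import *
plan(.4749,-.0006,.246,5.5)
s=arm.observe();print(s['force'],s['width']*91.8)"
```

```text
t52.1 cur [ 0.4746 -0.0009  0.2465] az 5.4 q7 -1.29 -> step [ 0.3 -0.3  0.5] twist -0.001 rows>=0.0
[0.1005 0.1314 1.3297] 25.100874140761846
```

move_arm([
  [0,0,-4,0],
  [0,0,-9,0],
  [0,0,-13,0],
  [0,0,-15,0],
  [0,0,-15,0],
  [0,0,-15,0],
])

```text
clock: 52.9
position: [0.4746, -0.0009, 0.2613]
ee_rot: [3.138, 0.149, -0.0]
force: [2.5, -0.4, -8.5]
width: 0.276
```

```bash
python3 -c "
from h import *
snap('side','d15',(170,110,150,120),5)
s=arm.observe();print(s['force'],s['width']*91.8,s['position'])
print([(round(130*(1-np.cos(t)),1),round(130*np.sin(t),1),round(-t,3)) for t in np.radians([1.5,4,8,13,18,23,28,33,38,42,44,45])])
"
```

```text
[ 2.5622 -0.0403 -9.3119] 25.0579366347274 [ 0.4746 -0.0009  0.2613]
[(np.float64(0.0), np.float64(3.4), np.float64(-0.026)), (np.float64(0.3), np.float64(9.1), np.float64(-0.07)), (np.float64(1.3), np.float64(18.1), np.float64(-0.14)), (np.float64(3.3), np.float64(29.2), np.float64(-0.227)), (np.float64(6.4), np.float64(40.2), np.float64(-0.314)), (np.float64(10.3), np.float64(50.8), np.float64(-0.401)), (np.float64(15.2), np.float64(61.0), np.float64(-0.489)), (np.float64(21.0), np.float64(70.8), np.float64(-0.576)), (np.float64(27.6), np.float64(80.0), np.float64(-0.663)), (np.float64(33.4), np.float64(87.0), np.float64(-0.733)), (np.float64(36.5), np.float64(90.3), np.float64(-0.768)), (np.float64(38.1), np.float64(91.9), np.float64(-0.785))]
```

View pics/d15.png

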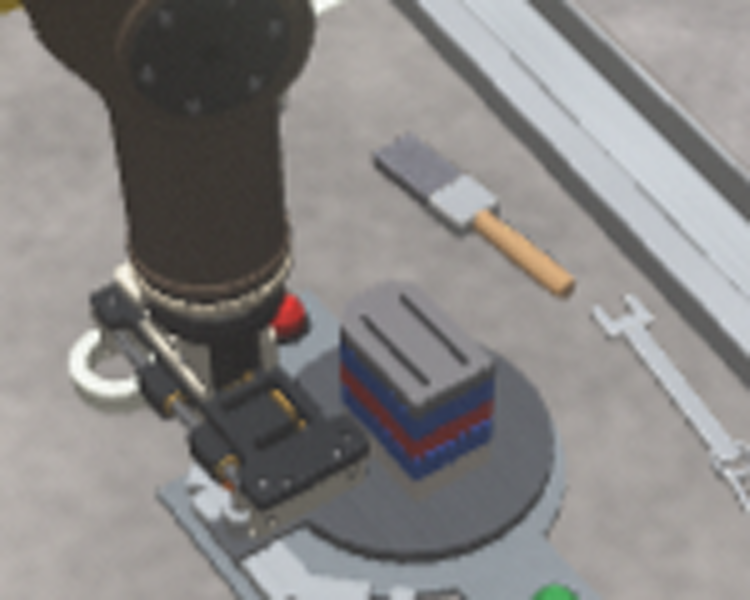

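move_arm([
  [0,3.4,0,-0.026],
  [0.3,9.1,0,-0.07],
  [1.3,18.1,0,-0.14],
  [3.3,29.2,0,-0.227],
  [6.4,40.2,0,-0.314],
  [10.3,50.8,0,-0.401],
  [15.2,61,0,-0.489],
  [21,70.8,0,-0.576],
  [27.6,80,0,-0.663],
  [33.4,87,0,-0.733],
  [36.5,90.3,0,-0.768],
  [38.1,91.9,0,-0.785],
  [38.1,91.9,0,-0.785],
  [38.1,91.9,0,-0.785],
  [38.1,91.9,0,-0.785],
])

```text
clock: 54.82
position: [0.5211, -0.0886, 0.2614]
ee_rot: [-2.842, -1.338, 0.0]
force: [1.3, 1.9, -8.7]
width: 0.277
```

```bash
python3 -c "
from h import *
s,p,M=state()
print(s['force'],s['width']*91.8,p)
c=np.array([.6042,.0122]); d=p[:2]-c
th=np.degrees(np.arctan2(d[1],d[0]))%360; print(np.hypot(*d),th)
plan(*(c+.13*np.array([np.cos(np.radians(230.4)),np.sin(np.radians(230.4))])),p[2],50.4)
snap('wrist','w16');snap('side','d16',(170,110,150,120),5)
"
```

```text
[ 1.3302  1.8618 -8.713 ] 25.409752142088134 [ 0.5211 -0.0886  0.2614]
0.13063606774615133 230.51644993173366
t54.8 cur [ 0.5211 -0.0886  0.2614] az 50.4 q7 -0.49 -> step [ 0.6 -0.3  0. ] twist 0.000 rows>=0.0
```

View pics/w16.png

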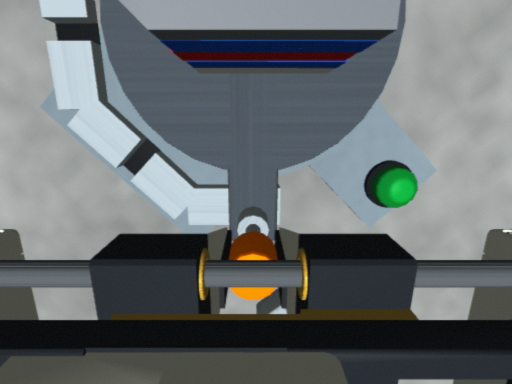

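View pics/d16.png

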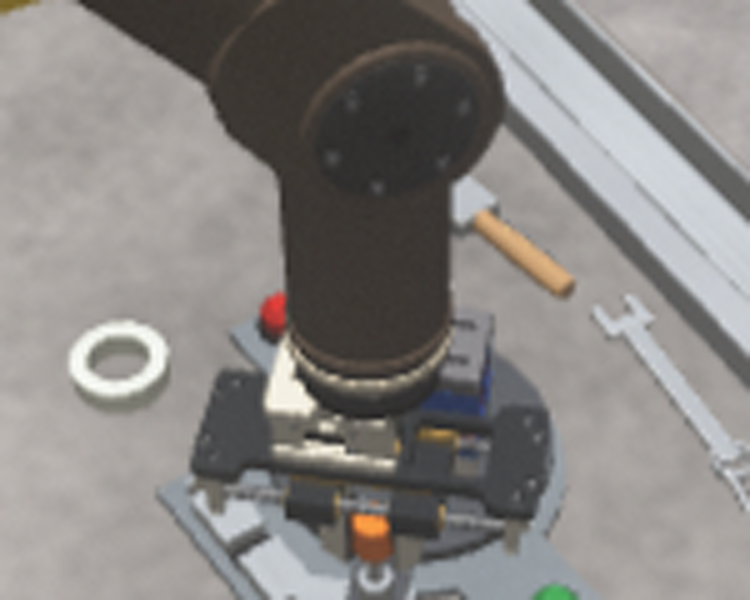

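move_arm([
  [0,0,4,0],
  [0,0,8,0],
  [0,0,12,0],
  [0,0,14.8,0],
  [0,0,14.8,0],
  [0,0,14.8,0],
])

```text
clock: 55.68
position: [0.5214, -0.0889, 0.2467]
ee_rot: [2.842, 1.338, 0.001]
force: [1.9, 2.7, -6.1]
width: 0.277
```

```bash
python3 -c "
from h import *
s=arm.observe();print(s['force'],s['width']*91.8,s['position'])"
```

```text
[ 1.9145  2.6747 -6.0586] 25.459583702100037 [ 0.5214 -0.0889  0.2467]
```

move_arm([
  [0,0,0,0],
  [0,0,0,0],
  [0,0,0,0],
  [0,0,0,0],
  [0,0,-20,0],
  [0,0,-60,0],
  [-30,0,-110,0],
  [-50,0,-155,0],
  [-50,0,-155,0],
  [-50,0,-155,0],
  [-50,0,-155,0],
], grip=60)

```text
clock: 57.05
position: [0.4893, -0.1267, 0.4003]
ee_rot: [-2.841, -1.338, 0.003]
force: [-0.3, 0.6, -0.2]
width: 0.656
```

```bash
python3 - <<'E'
from h import *
snap('wrist','w17'); snap('scene','s17',(190,130,150,120),5)
d=np.load('pics/w17.npz')
im=cv2.imread('pics/w17_raw.png').astype(int)
m=((im[...,2]>180)&(im[...,1]>80)&(im[...,0]<110)&(im[...,2]-im[...,0]>110)).astype(np.uint8)
cs,_=cv2.findContours(m,0,1); c=max(cs,key=cv2.contourArea); print(cv2.contourArea(c),cv2.boundingRect(c))
(u,v),r=cv2.minEnclosingCircle(c); print(u,v,r)
for z in (.105,.115):
    p=back(d['K'],d['P'],[(u,v)],z)[0]; q=p[:2]-[.6042,.0122]; print(z,p,np.hypot(*q),np.degrees(np.arctan2(q[1],q[0]))%360-185.45)
E
```

```text
494.0 (241, 130, 26, 26)
254.0 142.375 13.243612289428711
0.105 [ 0.5218 -0.0886  0.105 ] 0.1301977294053102 45.2694297546939
0.115 [ 0.5223 -0.0879  0.115 ] 0.1293731476559757 45.26159333217643
```

View pics/w17.png

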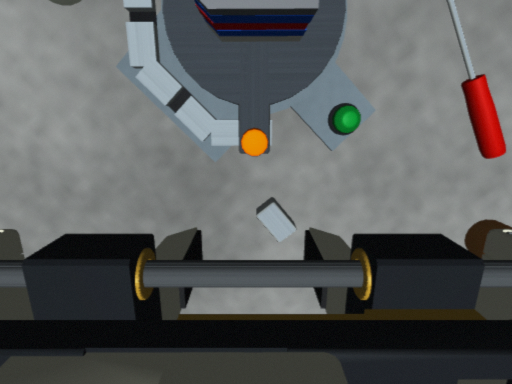

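View pics/s17.png

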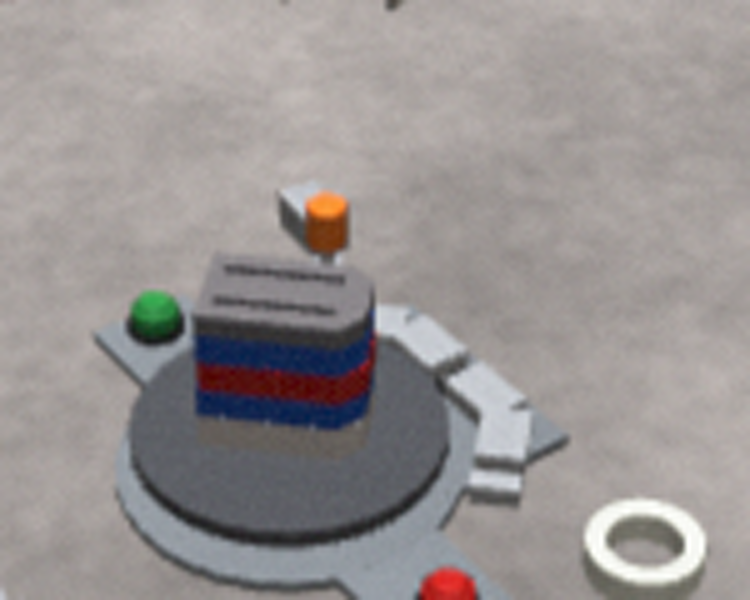

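```bash
python3 - <<'E'
from h import *
snap('side','d17')
def knob(fn):
    im=cv2.imread(f'pics/{fn}_raw.png').astype(int)
    m=((im[...,2]>150)&(im[...,1]>50)&(im[...,0]<90)&(im[...,2]-im[...,0]>100)).astype(np.uint8)
    m[:120]=0;m[230:]=0;m[:,:180]=0;m[:,330:]=0
    n,l,st,c=cv2.connectedComponentsWithStats(m); i=1+np.argmax(st[1:,4]); return c[i],st[i]
H0=[.4749,-.0006];H1=[.5216,-.0885]
for cam_,a,b in (('scene','s13','s17'),('side','d13','d17')):
    C=cam(cam_)
    ka,sa=knob(a);kb,sb=knob(b)
    pa=proj(*C,[[*H0,.09]])[0]
    for z in (.09,.1):
        pb=proj(*C,[[*H1,z]])[0]; print(cam_,z,"obs shift",kb-ka,"pred shift",pb-pa)
    print(sa,sb)
E
python3 -c "
import cv2;im=cv2.imread('pics/d17_raw.png');cv2.imwrite('pics/d17z.png',cv2.resize(im[110:260,160:350],None,fx=4,fy=4,interpolation=cv2.INTER_CUBIC))"
```

```text
scene 0.09 obs shift [-27.9697  -9.9227] pred shift [-27.8033 -10.1258]
scene 0.1 obs shift [-27.9697  -9.9227] pred shift [-27.8256 -12.7631]
[279 179   8   5  33] [252 169   7   5  29]
side 0.09 obs shift [27.999  13.8659] pred shift [27.4491 13.9854]
side 0.1 obs shift [27.999  13.8659] pred shift [27.4001 11.9852]
[213 200   8   6  41] [241 213   8   8  50]
```

View pics/d17z.png

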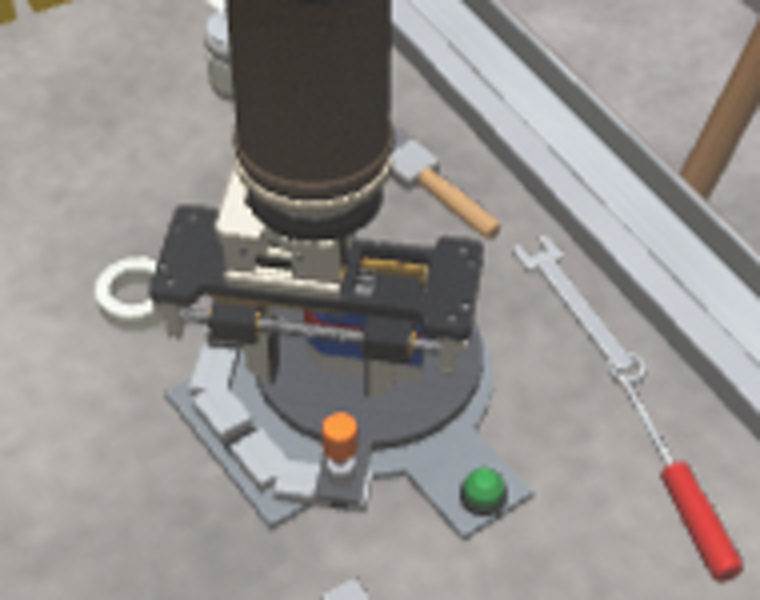

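move_arm([
  [-10,-40,-40,0],
  [-20,-90,-80,0],
  [0,-140,-110,0],
  [30,-180,-110,0],
  [30,-200,-110,0],
  [30,-200,-110,0],
  [30,-200,-110,0],
])

```text
clock: 58.08
position: [0.3548, 0.0227, 0.5114]
ee_rot: [2.843, 1.337, -0.0]
force: [1.0, 0.1, -0.1]
width: 0.657
```

```bash
python3 -c "
from h import *
snap('wrist','w18');snap('side','d18');snap('scene','s18')
print(arm.observe()['position'])"
```

```text
[0.3549 0.0226 0.5114]
```

View pics/w18.png

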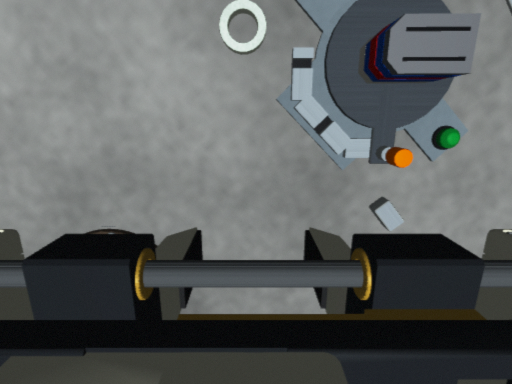

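View pics/d18.png

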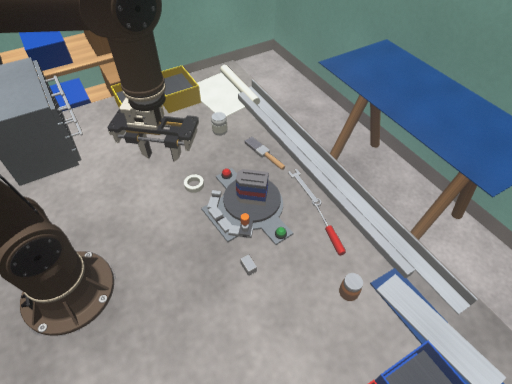

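View pics/s18.png

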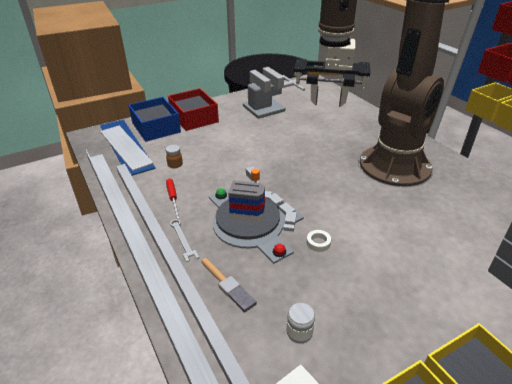

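```bash
python3 -c "
from h import *
d=np.load('pics/w18.npz')
pts=[(475,73),(480,14),(401,14),(400,72)] # flat-end corners, long edges
print(back(d['K'],d['P'],pts,.134))
a=find('w18',(398,20,80,18),.134,lambda a:a.max(2)<75)
b=find('w18',(398,50,80,18),.134,lambda a:a.max(2)<75)
m=(a[0]+b[0])/2;print(m, m+.0037*np.array([np.cos(np.radians(140.4)),np.sin(np.radians(140.4))]))
print(arm.observe()['force']); arm.sign_off()"
```

```text
[[ 0.626  -0.0448  0.134 ]
 [ 0.6585  0.0049  0.134 ]
 [ 0.5929  0.0592  0.134 ]
 [ 0.5612  0.0103  0.134 ]]
w18 centre [0.6167 0.0215] az 140.8 size 70.3 4.1 off -0.12
w18 centre [ 0.5975 -0.0016] az 140.6 size 70.3 4.1 off -0.15
[0.6071 0.0099] [0.6042 0.0123]
[-0.1405 -0.021   0.0634]
the job is handed in; nothing more can be done
```

I handed the job in at about 58 s of the 210 s allowed. The three cases on the bench (two blue, one red) and the grey lid are stacked on the pad. The pin is home in the notch on the green (-y) side. The interface gave no verdict, so this rests on my own measurements.

**How it went:**
- **Turning the parts:** one blue case and the lid could not be held the right way round within the last joint's range. I set each down on the bench, turned the hand, and regrasped it.
- **Disturbance:** the lid had moved a few centimetres, to just short of the steel block, before I reached it. I located it again and picked it up from there.

**Last checks:**
- **Stack position:** the lid centre measured (0.604, 0.012) m, the same as the pad. Its direction was 140.7°, against the 140.4° expected after the swing.
- **Seating:** each piece stopped within 1 mm of its expected height and met a clear upward force.
- **Turntable:** the angle came out at about 45.3° by the camera, which is within the 0.03 rad tolerance.
- **Pin:** the knob's position in both fixed cameras matches the pin fully home, not resting 10 mm up on the blocks.
- **Other things on the bench:** the pictures show nothing else disturbed, and the arm was clear with near-zero force at the end.

**Disagreement:** measured against known heights, the two fixed cameras disagreed by up to 2 cm. I therefore used the wrist camera for every grasp and placement, and its measurements matched the known sizes to about 1 mm (about 2 mm on the lid).

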